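Fetch the burr set from behind the pepper shaker and load it on the hand press

TASK

The two-part grinder burr set, a pale grey cone standing loose inside a black ring, is hemmed in at the back of the steel tray by the glass pepper shaker and the yellow canister: first move the shaker and the canister out onto the green mat, leaving the burr set where it is. Then take the cone and ring apart and load them on the hand press's pulled-out plate, the cone wide end down in the small brass cup and the ring lying flat in the large blue cup. Only once both are in, put the shaker back on the round cork coaster and the canister back on the square black coaster, each in the middle; keep shaker and canister upright all along, set everything down gently rather than dropping it, and leave it all let go of and standing still.

Things in the scene. Friction and masses are not known exactly. Their poses are not given: they have to be found in the camera images.
- shaker_mid (a point): squat glass pepper shaker with chrome top, 100 mm tall: straight glass wall 64 mm in diameter from the foot up to 62 mm, neck, chrome top 60 mm in diameter from 72 to 86 mm, domed above. About 0.3 kg. This point: on its axis, half-way up, 50 mm above its foot; z up. It starts on the round coaster.
- canister_mid (a point): square yellow plastic refill canister with white lid: 56 x 56 mm, 130 mm tall, upright straight sides facing along its x and y axes. About 0.3 kg. This point: on its axis, half-way up, 65 mm above its foot; z up. It starts on the square coaster.
- cone_mid (a point): pale grey ceramic cone burr, wide end down, 42 mm tall: foot 32 mm in diameter, tapering to a round hub 18 mm in diameter from 26 to 42 mm up, to grip from above. 0.05 kg. This point: on its axis, 21 mm above its foot; z up to the hub. It starts standing loose inside the ring on the tray floor, hub 18 mm above the ring's top; either part lifts straight off the other (2 mm of play or more).
- ring_mid (a point): black ring burr, grey teeth inside: outer diameter 54 mm, bore 38 mm (34 mm at the teeth), 24 mm tall, lying flat. 0.08 kg. This point: on its axis, half-way up, 12 mm above its underside; z up. It starts on the tray floor, in the middle of the tray's back half.
- tray: fixed aluminium tray, 184 mm (its x) by 200 mm (y), floor 3 mm thick, walls 4 mm thick and 30 mm high at the back (+x) and sides, front lip 10 mm high. Origin: centre of its underside, on the table. Coasters side by side 26 mm in front of the origin and 44 mm to either side; burr set about 38 mm behind it. Bottles and jars up to 190 mm tall stand on the table more than 40 mm behind the back wall.
- round_coaster: fixed round cork coaster, 76 mm in diameter, 4 mm thick, on the tray floor, left or right; home of the pepper shaker. Origin: centre of its underside (its top is 4 mm higher); z up.
- square_coaster: fixed square black rubber coaster, 72 x 72 mm, 4 mm thick, on the tray floor beside the round one, centres 88 mm apart; home of the canister. Origin: centre of its underside (its top is 4 mm higher); sides along its x and y; z up.
- mat: fixed green mat, the side area: 140 mm (its x) by 220 mm (its y), 3 mm thick, flat on the table left or right of the tray. Origin: centre of its underside; z up. Shaker and canister both fit on it, side by side along its y.
- small_cup: fixed shallow cup with brass rim and black floor, for the cone, on the press's plate: inside diameter 48 mm, outside 56 mm; floor 2 mm and rim 6 mm above its origin. Origin: centre of its underside, on the plate, 54 mm above the table; z up. The two cups lie in line along x, centres 90 mm apart; either may be in front.
- large_cup: fixed shallow cup with blue rim and white floor, for the ring, on the press's plate: inside diameter 70 mm, outside 78 mm; floor 2 mm and rim 6 mm above its origin. Origin: centre of its underside, on the plate, 54 mm above the table; z up. The press, up to 430 mm tall, stands behind the cups on their +x side, nothing above the plate nearer than 100 mm in x to the rear cup's centre.

How it is judged:
By the outcome, as a careful person would: the job done as asked, in the order asked, and still so for the second after the job is handed in, with the robot touching nothing.
It also fails if it takes over 144 s, if anything falls off the work surface, if the arm or the gripper's body presses on something with over 40 N, if the wrist force passes 120 N, or if a joint passes its speed limit or range.

ROBOT

A 6-joint arm with a two-finger parallel gripper is mounted at the origin on the work surface. World frame = base frame: x ahead of the robot, y to its left, z up, the work surface at z = 0. Lengths are in mm, angles in rad, forces in N, time in s.
With the tool pointing down it reaches from about 300 to 775 mm from the base axis. Payload 14.6 kg.
Tool frame: the origin (TCP) lies on the centre line of the jaws, within the pads' length; the fingertips stand 22 mm ahead of it and the grasp point (between the pads) lies 3 mm ahead of it (manip.tcp_to_tips is the distance from the TCP to the fingertips, in mm); z points along the fingers, y is the direction in which the jaws open and shut (so a half turn about z gives the same grasp; the last joint's range is limited). The gripper opens to 94 mm and grips with 3 to 60 N. Pads are 16 mm wide; open, the fingers measure 119 mm over their backs; the gripper's body (75 mm by 177 mm) begins 78 mm behind the grasp point.
Start: joints at [-1.254, 0.3, 1.521, -0, 1.321, -0.067], TCP at [205.938, -509.979, 227.446] pointing down, gripper open.
Joint ranges: [-3.03, 3.03], [-0.79, 2.21], [0.23, 2.52], [-1.04, 4.18], [0, 3.07], [-2.55, 2.55]. Speed limits (rad/s): [2.22, 2.22, 2.57, 3.14, 3.14, 3.14].

INTERFACE

Orientations are given as [roll, pitch, yaw] about the fixed x, y, z axes, in that order (R = Rz(yaw) Ry(pitch) Rx(roll)).
In Python, from cell import manip, vision, workorder gives the robot as it stands.
- The arm moves only by the tool carry_out, never from a script. Its argument "deltas" is a list of rows, each a list of 3 entries, a list of its own where there are three numbers: the shift along the tool's x, y, z in cm, then the turn about the tool's z in degrees, then the opening, from 0 (shut) to 1 (fully open). A call has 1 to 20 rows; each row shifts and turns the commanded pose from where the row before left it, along the tool's axes as they then stand; what a row does not reach is not made up. A row lasts 1/12 s, in which the tool goes at most 41.7 mm and 7.16 degrees, less where a joint would pass 70% of its speed; a pose out of reach is approached as far as the arm can. A call with a gripper value outside its range is refused whole. The fingers move at their own pace and stop on an object; "grip_force" is the grip in N (left out, the last holds). Time passes only in rows, so rows that do not move let the fingers close. It gives the time, the measured TCP pose, the force and the opening at its end, in the units of the state.
- manip.read_state(): the state, without advancing time (a new reading comes with each control period).
- vision.camera(name): name is "scene" or "side" or "wrist"; returns (picture, depth): 420x560x3 uint8, red, green, blue; 420x560 float32, mm along the optical axis (not along the pixel's ray), 0 where there is no reading.
- vision.calibration(name): a dict with "mtx" (3x3 intrinsics, pixels), "eye" and "orientation" of the camera in the world. Camera axes: x right, y down, z forward; pixel columns grow to the right and rows downward; lengths in mm; the calibration is good to about 2 mm. A picture is of the moment at which its call begins: read the wrist's pose just before it. calibration takes no time and is no camera call; for the wrist camera it gives the pose at the moment of the call.
- workorder.sign_off(): hands the job in, once; it reports no verdict.
The state is a dict: "clock": time; "joints": joint angles; "qd": joint speeds; "effort": joint torques, N m; "eef_pos": TCP position; "eef_rot": TCP orientation; "wrist_force": force on the tool from outside, world axes, zero at the start; "moment": the same for the moment, N m; "finger_gap": finger opening in mm.
Only numpy, scipy, OpenCV 4.12 (cv2) and the standard library are available. Lean on these libraries where they do the work, as an engineer would, in place of code of your own. Each camera call takes 0.05 s, during which the arm holds its last target.

## Working session

There is one attempt and no reset: what is moved stays moved. The work goes in short steps, Python scripts to look and compute and a tool call to move; the robot and the scene stay as the last step left them, time stands still between calls to the robot, and variables do not carry over. Pictures are saved under pics/ and viewed, and the job is handed in when it is done.

Besides the shell and the picture viewer there is one more tool, called by a JSON object that holds its "name" and its "arguments". carry_out: Moves the arm, as the interface text tells. Its arguments: {"type":"object","properties":{"deltas":{"type":"array","items":{"type":"array"}},"grip_force":{"type":"number"}},"required":["deltas"]}

```bash
ls; mkdir -p pics; python3 - <<'E'
from cell import manip, vision
import cv2
print(manip.read_state(), manip.tcp_to_tips)
for n in ("scene","side"):
    p,d=vision.camera(n); cv2.imwrite(f"pics/{n}0.png",p[:,:,::-1])
    import numpy as np; np.savez(f"{n}0.npz",p=p,d=d,**vision.calibration(n)); print(vision.calibration(n))
E
```

```text
pics
{'clock': 0.0, 'joints': array([-1.25357119e+00,  3.00417262e-01,  1.52161100e+00,  7.91055753e-06,
        1.32072857e+00, -6.65695666e-02]), 'qd': array([-0.00077678,  0.00092574, -0.00074596,  0.0006338 ,  0.00011188,
       -0.00054984]), 'effort': array([-5.46589145e-04, -5.31802046e+01, -3.52736986e+01,  7.07854866e-02,
        2.43411813e-02, -9.38010339e-05]), 'eef_pos': array([ 205.87724401, -509.73721054,  226.90320171]), 'eef_rot': array([-3.14043157e+00, -8.50866296e-05,  3.83792694e-01]), 'wrist_force': array([-0.86978342, -0.0404758 ,  0.21381789]), 'moment': array([ 0.00095196, -0.00596443,  0.00147071]), 'finger_gap': 93.9271874972634} 22.0
{'mtx': array([[445.04293188,   0.        , 274.30668492],
       [  0.        , 445.04293188, 211.03046913],
       [  0.        ,   0.        ,   1.        ]]), 'eye': array([1153.41332134,   -4.47062878,  814.43577627]), 'orientation': array([-2.4466579 ,  0.01747228,  1.57280236])}
{'mtx': array([[517.68829626,   0.        , 274.47555787],
       [  0.        , 517.68829626, 204.58237994],
       [  0.        ,   0.        ,   1.        ]]), 'eye': array([-66.68510647, 796.36626732, 873.03458554]), 'orientation': array([-2.25601916, -0.0060806 , -2.49733764])}
```

View pics/scene0.png

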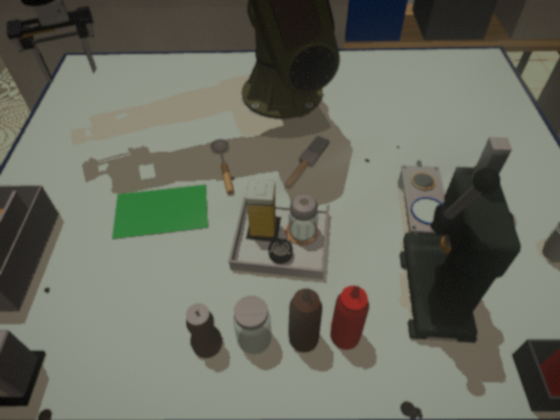

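View pics/side0.png

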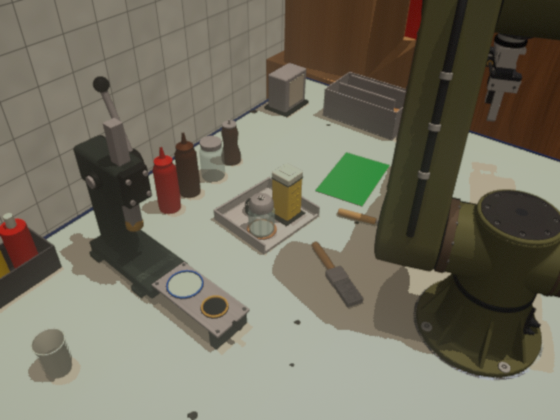

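The scene view looks back at the robot. The mat is at (160,210), the canister at (262,210), the shaker at (303,218), the burr set at (281,250) and the cups at (424,182) brass and (428,210) blue. Next I'll work out their positions.

```bash
cat > h.py <<'E'
import numpy as np, cv2
from scipy.spatial.transform import Rotation as R
def cloud(f):
    z=np.load(f); d=z['d']; K=z['mtx']; v,u=np.indices(d.shape)
    c=np.stack([(u-K[0,2])/K[0,0]*d,(v-K[1,2])/K[1,1]*d,d],-1)
    w=c@R.from_euler('xyz',z['orientation']).as_matrix().T+z['eye']
    w[d<=0]=np.nan
    return w,z['p'],z
def snap(name,tag):
    from cell import vision
    c=vision.calibration(name); p,d=vision.camera(name)
    cv2.imwrite(f"pics/{tag}.png",p[:,:,::-1]); np.savez(f"{tag}.npz",p=p,d=d,**c)
    return cloud(f"{tag}.npz")
def top(w,p,x0,x1,y0,y1,s=1.0,zmin=-50):
    # orthographic top view: colour + height
    H=int((x1-x0)/s);W=int((y1-y0)/s); im=np.zeros((H,W,3),np.uint8); hz=np.full((H,W),-99.)
    P=w.reshape(-1,3);C=p.reshape(-1,3); ok=~np.isnan(P[:,0]); P=P[ok];C=C[ok]
    i=((x1-P[:,0])/s).astype(int); j=((y1-P[:,1])/s).astype(int); o=np.argsort(P[:,2])
    for k in o:
        if 0<=i[k]<H and 0<=j[k]<W and P[k,2]>zmin: im[i[k],j[k]]=C[k];hz[i[k],j[k]]=P[k,2]
    return im,hz
E
python3 - <<'E'
from h import *
for n,pts in (("scene0",[(160,210),(120,195),(205,190),(115,235),(208,227),(262,188),(303,205),(281,243),(281,255),(245,205),(328,210),(325,270),(233,267),(424,182),(428,210),(412,182)]),("side0",[(350,178),(287,175),(262,200),(185,285),(213,307),(287,190)])):
    w,p,z=cloud(n+".npz")
    for u,v in pts: print(n,u,v,w[v,u].round(0),p[v,u])
w,p,z=cloud("scene0.npz")
hsv=cv2.cvtColor(p,cv2.COLOR_RGB2HSV)
m=(hsv[...,0]>50)&(hsv[...,0]<70)&(hsv[...,1]>180)
q=w[m]; q=q[~np.isnan(q[:,0])]; q=q[np.abs(q[:,2])<15]; print(cv2.minAreaRect(q[:,:2].astype(np.float32)),np.median(q[:,2]))
E
```

```text
scene0 160 210 [ 468. -295.   -0.] [ 48 120  57]
scene0 120 195 [ 420. -401.    2.] [ 55 121  62]
scene0 205 190 [ 403. -193.   -1.] [ 70 117  71]
scene0 115 235 [ 542. -386.    0.] [ 51 120  60]
scene0 208 227 [ 521. -174.    0.] [119 131 112]
scene0 262 188 [526. -43. 137.] [143 148 134]
scene0 303 205 [547.  42. 105.] [110 102  94]
scene0 281 243 [598.  -5.  42.] [42 42 36]
scene0 281 255 [617.  -5.  25.] [67 64 56]
scene0 245 205 [467. -89.  15.] [79 77 67]
scene0 328 210 [497. 104.  29.] [125 123 113]
scene0 325 270 [638.  89.  -3.] [111 106  93]
scene0 233 267 [ 638. -108.   12.] [77 73 67]
scene0 424 182 [432. 332.  50.] [80 81 73]
scene0 428 210 [521. 321.  54.] [144 149 135]
scene0 412 182 [439. 301.  58.] [111 102  80]
side0 350 178 [ 469. -281.    5.] [ 59 141  67]
side0 287 175 [511. -31. 141.] [163 166 145]
side0 262 200 [524.  51. 110.] [129 119 109]
side0 185 285 [519. 320.  56.] [172 177 156]
side0 213 307 [433. 328.  55.] [59 58 51]
side0 287 190 [502. -19. 107.] [111  93  46]
((0.0, 0.0), (0.0, 0.0), 0.0) nan
  return _methods._mean(a, axis=axis, dtype=dtype,
  ret = ret.dtype.type(ret / rcount)
```

{"name": "carry_out", "arguments": {"deltas": [[[0, 0, -3.5], 5.5, 1], [[0, 0, -3.5], 5.5, 1], [[0, 0, -3.5], 5.5, 1], [[0, 0, -3.5], 5.5, 1], [[1.7, -3.2, 0], 0, 1], [[1.7, -3.2, 0], 0, 1], [[1.7, -3.2, 0], 0, 1], [[1.7, -3.2, 0], 0, 1], [[1.7, -3.2, 0], 0, 1], [[1.7, -3.2, 0], 0, 1], [[1.7, -3.2, 0], 0, 1], [[1.7, -3.2, 0], 0, 1], [[1.7, -3.2, 0], 0, 1], [[1.7, -3.2, 0], 0, 1], [[1.7, -3.2, 0], 0, 1], [[1.7, -3.2, 0], 0, 1], [[1.7, -3.2, 0], 0, 1], [[1.7, -3.2, 0], 0, 1], [[1.7, -3.2, 0], 0, 1], [[1.7, -3.2, 0], 0, 1]]}}

```text
clock: 1.77
eef_pos: [478.4, 3.9, 367.3]
eef_rot: [3.142, 0.0, -0.0]
wrist_force: [0.6, -1.7, 0.5]
finger_gap: 94.0
```

```bash
python3 - <<'E'
from h import *
from cell import manip
s=manip.read_state(); print(s['eef_pos'],s['eef_rot'],s['joints'])
w,p,z=snap("wrist","w1"); print(z['eye'],z['orientation'],z['mtx'])
w,p,z=snap("scene","s1"); w,p,z=snap("side","d1")
E
```

```text
[478.43417131   3.85628989 367.31231112] [ 3.14158768e+00  1.85735161e-04 -3.35716839e-05] [-6.85026083e-02  6.75493823e-02  1.47553606e+00 -1.76735140e-05
  1.59869217e+00  1.50232680e+00]
[545.2940606    4.14726047 523.70429746] [ 2.90805543e+00 -1.14299134e-05 -1.57056468e+00] [[377.41968338   0.         280.84153098]
 [  0.         377.41968338 207.33619738]
 [  0.           0.           1.        ]]
```

View pics/w1.png

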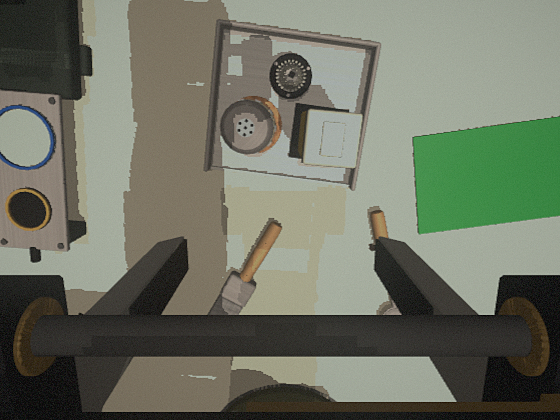

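View pics/d1.png

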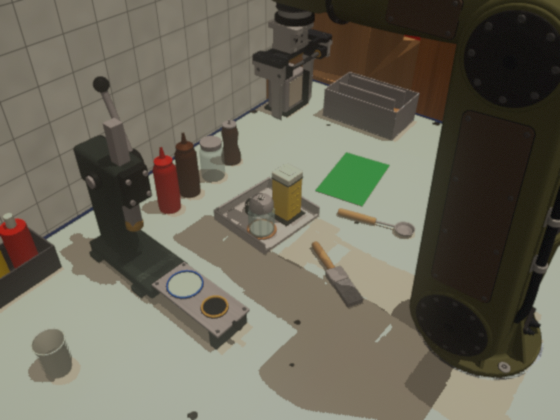

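The wrist view shows the tray from above: shaker top at (248,127), canister lid at (333,137), burr set at (290,75), blue cup at (22,137), brass cup at (27,209), and the mat on the right. I'll measure these now.

```bash
cat >> h.py <<'E'
def rays(z,uv,h):
    uv=np.asarray(uv,float).reshape(-1,2);K=z['mtx']
    r=np.c_[(uv[:,0]-K[0,2])/K[0,0],(uv[:,1]-K[1,2])/K[1,1],np.ones(len(uv))]@R.from_euler('xyz',z['orientation']).as_matrix().T
    return z['eye'][:2]+r[:,:2]*((h-z['eye'][2])/r[:,2])[:,None]
def circ(P):
    A=np.c_[2*P,np.ones(len(P))]; s=np.linalg.lstsq(A,(P**2).sum(1),rcond=None)[0]
    return s[:2],np.sqrt(s[2]+s[:2]@s[:2])
def rect(z,h,x0,x1,y0,y1,s):
    # orthorectified at plane h, s px/mm ; row=(x1-x)*s col=(y1-y)*s
    K=z['mtx'];Rm=R.from_euler('xyz',z['orientation']).as_matrix().T
    # world->pix
    A=K@Rm; M=np.c_[A[:,0],A[:,1],A[:,2]*h-A@z['eye']]
    W2=np.array([[0,-1/s,x1],[-1/s,0,y1],[0,0,1]])
    H=M@W2
    return cv2.warpPerspective(z['p'],np.linalg.inv(H),(int((y1-y0)*s),int((x1-x0)*s)))
E
python3 - <<'E'
from h import *
w,p,z=cloud("w1.npz")
def band(lo,hi,x0,x1,y0,y1):
    m=(w[...,2]>lo)&(w[...,2]<hi)&(w[...,0]>x0)&(w[...,0]<x1)&(w[...,1]>y0)&(w[...,1]<y1); return m
for nm,b in (("can",(125,150,470,590,-100,0)),("shk",(85,110,480,600,0,100)),("shk95",(80,88,480,600,0,100)),("ring",(20,60,560,640,-50,50)),("tray",(22,38,440,700,-150,140)),("hub",(38,60,560,640,-50,50))):
    m=band(*b); P=w[m]; print(nm,m.sum(),np.median(P[:,2]),np.percentile(P[:,2],[5,95]),cv2.minAreaRect(P[:,:2].astype(np.float32)),cv2.minEnclosingCircle(P[:,:2].astype(np.float32)))
# mat
hsv=cv2.cvtColor(p,cv2.COLOR_RGB2HSV); g=(hsv[...,0]>45)&(hsv[...,0]<75)&(hsv[...,1]>120)
P=w[g]; print("mat",np.nanmedian(P[:,2]),np.nanmin(P,0),np.nanmax(P,0))
for h,n in ((30,"r30"),(137,"r137"),(93,"r93"),(60,"r60")):
    im=rect(z,h,440,700,-140,140,2) if h!=60 else rect(z,h,380,600,240,420,3)
    cv2.imwrite(f"pics/{n}.png",im[:,:,::-1])
E
```

```text
can 3072 136.3720367126539 [134.44871881 138.49082604] ((524.1480712890625, -47.444095611572266), (56.09493637084961, 55.97522735595703), 84.7807388305664) ((524.41162109375, -47.22134017944336), 37.884246826171875)
shk 2056 102.84160162516292 [ 93.48462655 106.19992246] ((534.5338134765625, 43.1281623840332), (58.28754806518555, 59.2039794921875), 89.0982894897461) ((534.7877807617188, 43.27851486206055), 29.8759765625)
shk95 5 84.71951838667206 [83.5521188  86.72206237] ((544.2943115234375, 17.279478073120117), (30.298852920532227, 4.0478949546813965), 19.29450035095215) ((543.6255493164062, 19.189735412597656), 15.14952564239502)
ring 1113 26.007958151802427 [22.2784471  33.24596962] ((597.2776489257812, -7.94305419921875), (53.28306579589844, 115.94499206542969), 53.181575775146484) ((602.790283203125, -0.5792808532714844), 60.53990936279297)
tray 3412 30.837941074733124 [24.0218336  33.17782002] ((556.0819702148438, -5.458564758300781), (202.22372436523438, 185.60594177246094), 82.39335632324219) ((555.88330078125, -5.260482311248779), 135.3846435546875)
hub 48 44.26869105325099 [42.12413479 45.80786187] ((578.5247802734375, 16.120365142822266), (12.762199401855469, 66.94263458251953), 30.858701705932617) ((582.078369140625, 18.243736267089844), 33.54637908935547)
mat 2.1930838392808596 [ 383.38546725 -392.45006406   -1.52933435] [667.81869743 318.76479834 477.10060164]
```

```bash
python3 - <<'E'
from h import *
w,p,z=cloud("w1.npz")
# canister lid outline at z=137 via white mask
m=((w[...,2]>128)&(w[...,2]<145)&(w[...,0]>480)&(w[...,0]<570)&(w[...,1]<0)&(w[...,1]>-100)).astype(np.uint8)
c=max(cv2.findContours(m,0,1)[0],key=cv2.contourArea).reshape(-1,2)
print(cv2.minAreaRect(rays(z,c,137).astype(np.float32)))
a=cv2.imread("pics/r137.png");b=cv2.imread("pics/r60.png")
cv2.imwrite("pics/r137b.png",a)
K=z['mtx'];print(cv2.minAreaRect(w[(w[...,2]>-8)&(w[...,2]<10)&(cv2.cvtColor(p,cv2.COLOR_RGB2HSV)[...,1]>150)&(w[...,1]<-120)][:,:2].astype(np.float32)))
E
```

```text
((524.4139404296875, -46.791160583496094), (55.77893829345703, 55.39973068237305), 84.84481811523438)
((465.2536315917969, -284.10699462890625), (138.22247314453125, 199.9322967529297), 7.880927085876465)
```

View pics/r137.png

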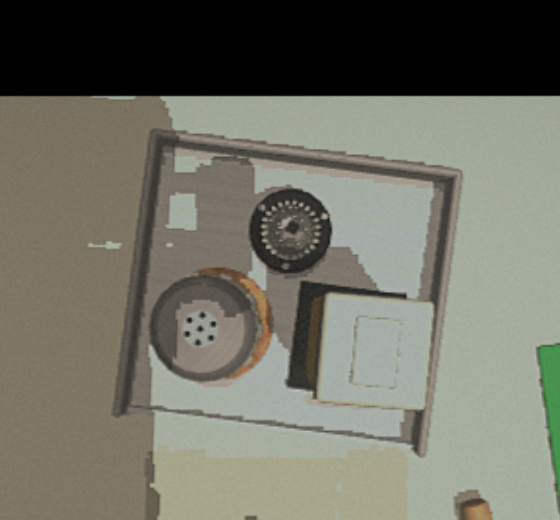

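View pics/r60.png

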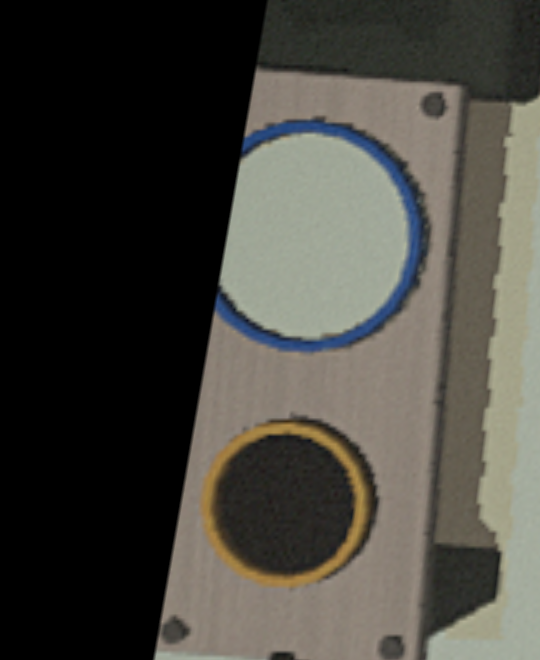

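The canister is at (524.4, -47) with yaw -5.2°, and the tray's yaw is about -7.6°. The mat centre is near (467, -294) with yaw +7.9°. I'll move over the canister with the jaws along x.

{"name": "carry_out", "arguments": {"deltas": [[[2.3, 2.55, 0], 0, 1], [[2.3, 2.55, 0], 0, 1], [[0, 0, 1.25], -7, 1], [[0, 0, 1.25], -7, 1], [[0, 0, 1.25], -7, 1], [[0, 0, 1.25], -7, 1], [[0, 0, 1.25], -7, 1], [[0, 0, 1.25], -7, 1], [[0, 0, 1.25], -7, 1], [[0, 0, 1.25], -7, 1], [[0, 0, 1.25], -7, 1], [[0, 0, 1.25], -7, 1], [[0, 0, 1.25], -7, 1], [[0, 0, 1.25], -7, 1], [[0, 0, 1.25], -0.8, 1], [[0, 0, 0], 0, 1], [[0, 0, 0], 0, 1]]}}

```text
clock: 3.33
eef_pos: [523.6, -49.9, 205.0]
eef_rot: [-3.141, 0.0, 1.478]
wrist_force: [0.5, 0.6, -0.2]
finger_gap: 94.0
```

```bash
cat >> h.py <<'E'
def delta(target,yawdeg=None):
    from cell import manip
    s=manip.read_state(); p=s['eef_pos']; y=s['eef_rot'][2]
    M=R.from_euler('xyz',s['eef_rot']).as_matrix()
    print("pos",p.round(1),"rpy",np.degrees(s['eef_rot']).round(2),"F",s['wrist_force'].round(1),"gap",round(s['finger_gap'],1),"q6",s['joints'][5].round(2),"t",s['clock'])
    print("tool delta cm",(M.T@(np.array(target,float)-p)/10).round(3), "turn" , None if yawdeg is None else round(-(yawdeg-np.degrees(y)),2))
E
python3 -c "
from h import *
delta([524.4,-47,90],84.8)"
```

```text
pos [523.6 -49.9 205. ] rpy [-179.95    0.     84.66] F [ 0.5  0.6 -0.2] gap 94.0 q6 -0.07 t 3.3333
tool delta cm [ 0.297  0.067 11.498] turn -0.14
```

{"name": "carry_out", "arguments": {"deltas": [[[0.25, 0.05, 2], 0, 1], [[0, 0, 2.5], 0, 1], [[0, 0, 2.5], 0, 1], [[0, 0, 2.5], 0, 1], [[0, 0, 2], 0, 1], [[0, 0, 0], 0, 1], [[0, 0, 0], 0, 0.55], [[0, 0, 0], 0, 0.55], [[0, 0, 0], 0, 0.55], [[0, 0, 0], 0, 0.55], [[0, 0, 0], 0, 0.55], [[0, 0, 0], 0, 0.55], [[0, 0, 0], 0, 0.55]], "grip_force": 20}}

```text
clock: 4.42
eef_pos: [524.9, -46.6, 90.4]
eef_rot: [3.141, 0.0, 1.48]
wrist_force: [-1.2, -0.0, 4.9]
finger_gap: 56.2
```

{"name": "carry_out", "arguments": {"deltas": [[[0, 0, 0], 0, 0.5], [[0, 0, 0], 0, 0.5], [[0, 0, -0.5], 0, 0.5], [[0, 0, -1], 0, 0.5], [[0, 0, -2], 0, 0.5], [[0, 0, -3], 0, 0.5], [[0, 0, -3], 0, 0.5], [[0, 0, -2], 0, 0.5], [[0, 0, 0], 0, 0.5]], "grip_force": 25}}

```text
clock: 5.17
eef_pos: [526.1, -46.8, 209.7]
eef_rot: [3.135, 0.0, 1.48]
wrist_force: [0.1, -0.9, -2.7]
finger_gap: 55.6
```

```bash
python3 -c "
from h import *
delta([473.6,-343.5,205],84.8)"
```

```text
pos [526.1 -46.8 209.7] rpy [1.796e+02 3.000e-02 8.479e+01] F [ 0.1 -0.9 -2.7] gap 55.6 q6 -0.07 t 5.1667
tool delta cm [-30.026  -2.538   0.47 ] turn -0.01
```

{"name": "carry_out", "arguments": {"deltas": [[[-1, -0.1, 0], 0, 0.5], [[-2, -0.2, 0], 0, 0.5], [[-3, -0.2, 0], 0, 0.5], [[-3, -0.3, 0], 0, 0.5], [[-3, -0.3, 0], 0, 0.5], [[-3, -0.3, 0], 0, 0.5], [[-3, -0.3, 0], 0, 0.5], [[-3, -0.3, 0], 0, 0.5], [[-3, -0.3, 0], 0, 0.5], [[-3, -0.2, 0], 0, 0.5], [[-2, -0.2, 0], 0, 0.5], [[-1, -0.1, 2], 0, 0.5], [[0, 0, 3], 0, 0.5], [[0, 0, 3], 0, 0.5], [[0, 0, 2], 0, 0.5], [[0, 0, 0], 0, 0.5], [[0, 0, 0], 0, 0.5]]}}

```text
clock: 6.58
eef_pos: [468.6, -342.6, 103.4]
eef_rot: [-3.138, -0.002, 1.48]
wrist_force: [0.4, -0.2, -2.2]
finger_gap: 55.6
```

```bash
python3 -c "
from h import *
delta([473.6,-343.5,86.5],84.8)
w,p,z=snap('wrist','w2')
w,p,z=snap('side','d2')"
```

```text
pos [ 468.6 -342.6  103.4] rpy [-1.7982e+02 -1.2000e-01  8.4780e+01] F [ 0.4 -0.2 -2.2] gap 55.6 q6 -0.6 t 6.5833
tool delta cm [-0.044  0.515  1.684] turn -0.02
```

View pics/d2.png

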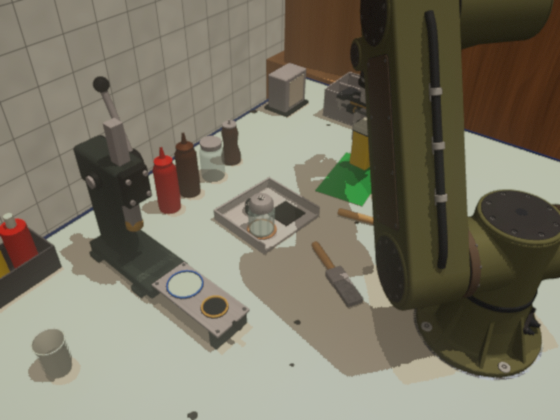

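View pics/w2.png

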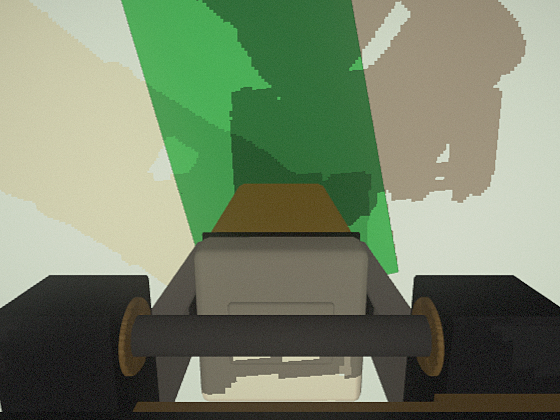

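```bash
python3 -c "
from h import *
w,p,z=cloud('w2.npz')
print(rays(z,[(397,272),(195,243),(122,0),(352,0),(372,160)],3).round(0))
w,p,z=cloud('s1.npz')
m=(p[...,1].astype(int)>p[...,0]+30)&(p[...,1].astype(int)>p[...,2]+30)
c=max(cv2.findContours(m.astype(np.uint8),0,1)[0],key=cv2.contourArea).reshape(-1,2)
print(cv2.minAreaRect(rays(z,c,3).astype(np.float32)),cv2.boxPoints(cv2.minAreaRect(rays(z,c,3).astype(np.float32))))
"
```

```text
[[ 549. -392.]
 [ 405. -357.]
 [ 383. -196.]
 [ 525. -209.]
 [ 534. -309.]]
((469.9822998046875, -291.7532958984375), (138.74124145507812, 218.22042846679688), 7.9222235679626465) [[ 386.23523 -193.24568]
 [ 416.31226 -409.38342]
 [ 553.7294  -390.26093]
 [ 523.65234 -174.12317]]
```

{"name": "carry_out", "arguments": {"deltas": [[[0, 0.5, 0.5], 0, 0.5], [[0, 0, 0.4], 0, 0.5], [[0, 0, 0.3], 0, 0.5], [[0, 0, 0.15], 0, 0.5], [[0, 0, 0.15], 0, 0.5], [[0, 0, 0.1], 0, 0.5], [[0, 0, 0.05], 0, 0.5], [[0, 0, 0], 0, 0.5], [[0, 0, 0], 0, 0.5]]}}

```text
clock: 7.43
eef_pos: [474.6, -343.3, 88.5]
eef_rot: [3.141, 0.0, 1.48]
wrist_force: [0.3, 0.8, -4.1]
finger_gap: 55.7
```

{"name": "carry_out", "arguments": {"deltas": [[[0, 0, 0.07], 0, 0.5], [[0, 0, 0.07], 0, 0.5], [[0, 0, 0], 0, 0.5]]}}

```text
clock: 7.68
eef_pos: [474.5, -343.2, 86.9]
eef_rot: [-3.141, -0.0, 1.48]
wrist_force: [-0.2, -0.2, -3.1]
finger_gap: 56.2
```

{"name": "carry_out", "arguments": {"deltas": [[[0, 0, 0.06], 0, 0.5], [[0, 0, 0.04], 0, 0.5], [[0, 0, 0], 0, 0.5]]}}

```text
clock: 7.93
eef_pos: [474.7, -343.4, 86.5]
eef_rot: [3.141, 0.0, 1.48]
wrist_force: [-1.9, 0.8, 2.7]
finger_gap: 55.7
```

{"name": "carry_out", "arguments": {"deltas": [[[0, 0, 0], 0, 0.65], [[0, 0, 0], 0, 0.7], [[0, 0, 0], 0, 0.85], [[0, 0, 0], 0, 1], [[0, 0, 0], 0, 1], [[0, 0, -2], 0, 1], [[0, 0, -3.5], 0, 1], [[0, 0, -3.5], 0, 1], [[0, 0, -3.5], 0, 1]]}}

```text
clock: 8.68
eef_pos: [474.4, -343.1, 212.5]
eef_rot: [-3.141, -0.0, 1.48]
wrist_force: [-0.5, -1.0, 0.3]
finger_gap: 94.2
```

```bash
python3 -c "
from h import *
delta([534.6,43.2,205],83)"
```

```text
pos [ 474.4 -343.1  212.5] rpy [-1.7998e+02 -2.0000e-02  8.4790e+01] F [-0.5 -1.   0.3] gap 94.2 q6 -0.6 t 8.6833
tool delta cm [39.014  2.49   0.761] turn 1.79
```

{"name": "carry_out", "arguments": {"deltas": [[[2, 0.1, 0], 0.5, 1], [[3, 0.2, 0], 0.5, 1], [[3, 0.2, 0], 0.8, 1], [[3, 0.2, 0], 0, 1], [[3, 0.2, 0], 0, 1], [[3, 0.2, 0], 0, 1], [[3, 0.2, 0], 0, 1], [[3, 0.2, 0], 0, 1], [[3, 0.2, 0], 0, 1], [[3, 0.2, 0], 0, 1], [[3, 0.2, 0], 0, 1], [[2, 0.1, 0], 0, 1], [[0, 0, 0], 0, 1]]}}

```text
clock: 9.77
eef_pos: [536.5, -5.1, 211.1]
eef_rot: [3.141, -0.001, 1.452]
wrist_force: [-0.3, -0.7, 0.6]
finger_gap: 94.0
```

```bash
python3 -c "
from h import *
w,p,z=snap('wrist','w3')
m=(w[...,2]>90)&(w[...,2]<112)&(w[...,0]>490)&(w[...,0]<580)&(w[...,1]>0)&(w[...,1]<90)
P=w[m].astype(np.float32)[:,:2];print(m.sum(),cv2.minAreaRect(P),cv2.minEnclosingCircle(P))
delta([534.6,43.2,205],83)"
```

```text
Traceback (most recent call last):
cv2.error: OpenCV(4.12.0) /io/opencv/modules/imgproc/src/convhull.cpp:143: error: (-215:Assertion failed) total >= 0 && (depth == CV_32F || depth == CV_32S) in function 'convexHull'
```

View pics/w3.png

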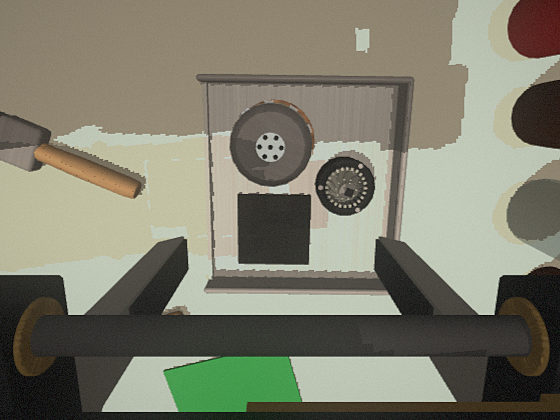

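```bash
python3 -c "
from h import *
w,p,z=cloud('w3.npz'); print(z['eye'],z['orientation'],z['d'][145,270],w[145,270],w[145,250],w[230,275],w[80,300])
for u,v in ((231,145),(312,145),(270,103),(270,186)): print(rays(z,[(u,v)],93))
print('ring', rays(z,[(316,186),(376,186),(346,156),(346,215)],27), 'hub',rays(z,[(348,190)],45))
print('sq',rays(z,[(237,195),(310,195),(310,264),(238,264)],7))
delta([534.6,43.2,205],83)"
```

```text
[544.4051062   61.47256207 367.51143771] [ 2.90812081e+00 -8.71338725e-04 -1.18977933e-01] 258.06567 [535.1053719   44.21601977 106.57982099] [521.33454582  45.70787136 104.37520458] [525.95182562 -46.37548953   5.87265984] [564.50724045  90.29460855  31.18583451]
[[506.76847765  46.64925447]]
[[564.62236194  39.72968033]]
[[538.27245065  72.22847683]]
[[530.8733217   13.63938907]]
ring [[569.41707393  -2.8641502 ]
 [623.94864413  -9.39161328]
 [598.84150254  21.14644119]
 [594.5143718  -33.47764471]] hub [[595.3648575   -6.27811813]]
sq [[493.60104119  -6.34782826]
 [564.21576252 -14.8019942 ]
 [556.98149553 -86.11029036]
 [484.19542073 -77.38337775]]
pos [536.3  -6.8 211. ] rpy [180.    -0.    83.14] F [0.  0.3 0.7] gap 93.8 q6 0.04 t 9.8167
tool delta cm [ 4.945 -0.769  0.601] turn 0.14
```

{"name": "carry_out", "arguments": {"deltas": [[[2.5, -0.35, 0], 0, 1], [[2.45, -0.4, 1], 0, 1], [[0, 0, 2.5], 0, 1], [[0, 0, 3], 0, 1], [[0, 0, 3], 0, 1], [[0, 0, 3], 0, 1], [[0, 0, 2.5], 0, 1], [[0, 0, 1], 0, 1], [[0, 0, 0], 0, 1], [[0, 0, 0], 0, 0.7], [[0, 0, 0], 0, 0.6], [[0, 0, 0], 0, 0.6], [[0, 0, 0], 0, 0.6], [[0, 0, 0], 0, 0.6], [[0, 0, 0], 0, 0.6]], "grip_force": 20}}

```text
clock: 11.07
eef_pos: [535.1, 41.9, 51.8]
eef_rot: [3.141, -0.0, 1.449]
wrist_force: [-1.2, -0.5, 6.7]
finger_gap: 63.4
```

{"name": "carry_out", "arguments": {"deltas": [[[0, 0, 0], 0, 0.55], [[0, 0, 0], 0, 0.55], [[0, 0, 0], 0, 0.55]], "grip_force": 25}}

```text
clock: 11.32
eef_pos: [535.1, 41.9, 51.8]
eef_rot: [3.141, -0.0, 1.449]
wrist_force: [-2.2, -0.2, 7.2]
finger_gap: 62.8
```

{"name": "carry_out", "arguments": {"deltas": [[[0, 0, -0.5], 0, 0.55], [[0, 0, -1], 0, 0.55], [[0, 0, -2], 0, 0.55], [[0, 0, -2.5], 0, 0.55], [[0, 0, -2], 0, 0.55], [[0, 0, 0], 0, 0.55]]}}

```text
clock: 11.82
eef_pos: [536.4, 41.9, 135.6]
eef_rot: [3.135, -0.001, 1.449]
wrist_force: [0.6, 0.5, -1.5]
finger_gap: 63.3
```

```bash
python3 -c "
from h import *
delta([461,-243,100],84.8)
snap('side','d3')"
```

```text
pos [536.4  41.9 135.6] rpy [ 1.7964e+02 -5.0000e-02  8.3000e+01] F [ 0.6  0.5 -1.5] gap 63.3 q6 0.13 t 11.8167
tool delta cm [-29.202  -4.035   3.504] turn -1.8
```

View pics/d3.png

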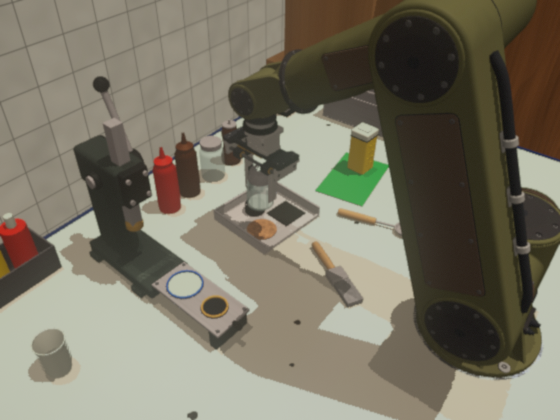

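{"name": "carry_out", "arguments": {"deltas": [[[-1, -0.15, 0], 0, 0.55], [[-2, -0.3, 0], 0, 0.55], [[-3, -0.4, 0], 0, 0.55], [[-3, -0.4, 0], 0, 0.55], [[-3, -0.4, 0], 0, 0.55], [[-3, -0.4, 0], 0, 0.55], [[-3, -0.4, 0], 0, 0.55], [[-3, -0.4, 0], 0, 0.55], [[-3, -0.4, 0], 0, 0.55], [[-2.5, -0.4, 0], 0, 0.55], [[-1.7, -0.3, 0], 0, 0.55], [[-1, -0.1, 1], 0, 0.55], [[0, 0, 2], 0, 0.55], [[0, 0, 2], 0, 0.55], [[0, 0, 1.5], 0, 0.55], [[0, 0, 1], 0, 0.55], [[0, 0, 0.5], 0, 0.55], [[0, 0, 0], 0, 0.55], [[0, 0, 0], 0, 0.55]]}}

```text
clock: 13.45
eef_pos: [459.1, -243.0, 51.1]
eef_rot: [3.142, -0.0, 1.449]
wrist_force: [-0.3, 0.8, -2.2]
finger_gap: 63.1
```

```bash
python3 -c "
from h import *
delta([461,-243,48],84.8)"
```

```text
pos [ 459.1 -243.    51.1] rpy [180.  -0.  83.] F [-0.3  0.8 -2.2] gap 63.1 q6 -0.44 t 13.45
tool delta cm [0.02  0.189 0.312] turn -1.8
```

{"name": "carry_out", "arguments": {"deltas": [[[0, 0, 0.1], 0, 0.55], [[0, 0, 0.1], 0, 0.55], [[0, 0, 0.05], 0, 0.55], [[0, 0, 0], 0, 0.55]]}}

```text
clock: 13.78
eef_pos: [459.1, -243.1, 48.8]
eef_rot: [3.141, 0.0, 1.449]
wrist_force: [-1.1, -0.3, -2.0]
finger_gap: 63.2
```

{"name": "carry_out", "arguments": {"deltas": [[[0, 0, 0.07], 0, 0.55], [[0, 0, 0], 0, 0.55]]}}

```text
clock: 13.95
eef_pos: [459.0, -243.0, 47.9]
eef_rot: [3.141, 0.0, 1.448]
wrist_force: [-0.6, -0.1, -2.7]
finger_gap: 63.1
```

{"name": "carry_out", "arguments": {"deltas": [[[0, 0, 0.06], 0, 0.55], [[0, 0, 0], 0, 0.55]]}}

```text
clock: 14.12
eef_pos: [459.0, -243.0, 47.8]
eef_rot: [3.142, 0.0, 1.449]
wrist_force: [-3.8, 1.7, 7.3]
finger_gap: 63.4
```

{"name": "carry_out", "arguments": {"deltas": [[[0, 0, 0.05], 0, 0.55], [[0, 0, 0], 0, 0.55]]}}

```text
clock: 14.28
eef_pos: [459.0, -243.0, 47.8]
eef_rot: [3.141, 0.0, 1.449]
wrist_force: [-6.9, 3.4, 14.3]
finger_gap: 63.2
```

{"name": "carry_out", "arguments": {"deltas": [[[0, 0, -0.06], 0, 0.55], [[0, 0, 0], 0, 0.7], [[0, 0, 0], 0, 0.8], [[0, 0, 0], 0, 1], [[0, 0, 0], 0, 1], [[0, 0, -2], 0, 1], [[0, 0, -3.5], 0, 1], [[0, 0, -3.5], 0, 1], [[0, 0, -3.5], 0, 1], [[0, 0, -3], 0, 1], [[0, 0, -1], 7, 1], [[0, 0, -1], 7, 1], [[0, 0, 0], 7, 1], [[0, 0, 0], 7, 1], [[0, 0, 0], 7, 1], [[0, 0, 0], 7, 1]]}}

```text
clock: 15.62
eef_pos: [459.0, -243.0, 222.3]
eef_rot: [3.142, -0.0, 0.709]
wrist_force: [-0.8, -0.0, 0.3]
finger_gap: 93.8
```

{"name": "carry_out", "arguments": {"deltas": [[[0, 0, 0], 7, 1], [[0, 0, 0], 7, 1], [[0, 0, 0], 7, 1], [[0, 0, 0], 7, 1], [[0, 0, 0], 7, 1], [[0, 0, 0], 6, 1], [[0.4, -1.5, 0], 0, 1], [[0.8, -3, 0], 0, 1], [[0.8, -3, 0], 0, 1], [[0.8, -3, 0], 0, 1], [[0.8, -3, 0], 0, 1], [[0.8, -3, 0], 0, 1], [[0.8, -3, 0], 0, 1], [[0.8, -3, 0], 0, 1], [[0.4, -1.2, 0], 0, 1], [[0, 0, 0], 0, 1]]}}

```text
clock: 16.95
eef_pos: [523.4, -4.1, 222.2]
eef_rot: [-3.141, 0.0, 0.003]
wrist_force: [-0.1, -0.0, 0.2]
finger_gap: 93.9
```

```bash
python3 -c "
from h import *
delta([596.7,-6,60],0)
w,p,z=snap('wrist','w4'); print(z['eye'])
delta([596.7,-6,60],0)
snap('scene','s4')
im=rect(z,27,440,680,-130,130,3); cv2.imwrite('pics/r4.png',im[:,:,::-1]) "
```

```text
pos [523.4  -4.1 222.2] rpy [-1.7999e+02  1.0000e-02  1.6000e-01] F [-0.1 -0.   0.2] gap 93.9 q6 1.49 t 16.95
tool delta cm [ 7.328  0.217 16.218] turn 0.16
[590.27179706  -3.64327269 378.602303  ]
pos [523.1  -5.6 222.2] rpy [1.7999e+02 2.0000e-02 1.0000e-01] F [-0.1 -1.1  0.3] gap 94.0 q6 1.49 t 17.0
tool delta cm [ 7.365  0.056 16.213] turn 0.1
```

View pics/w4.png

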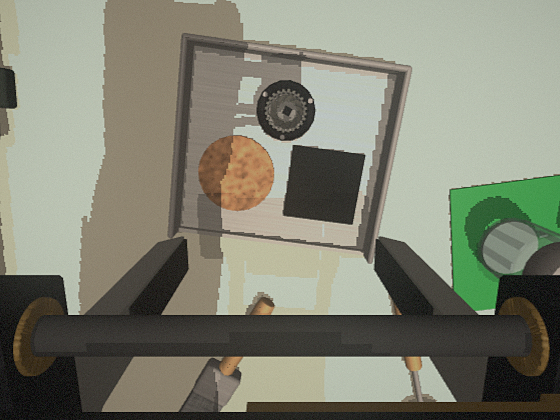

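View pics/s4.png

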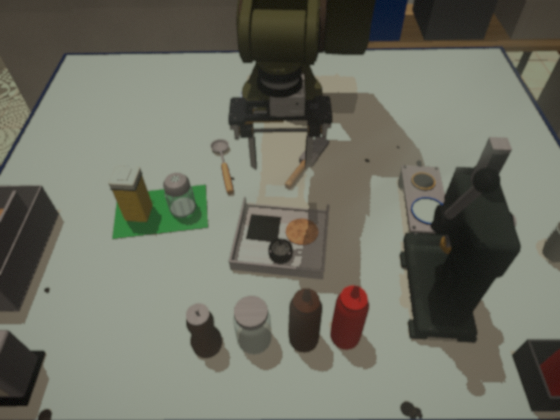

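Both objects stand upright on the mat, and the coasters and burr set are in plain view. I'll take one settled picture to measure precisely.

```bash
cat > m.py <<'E'
from h import *
def meas(tag):
    w,p,z=cloud(tag+'.npz'); hsv=cv2.cvtColor(p,cv2.COLOR_RGB2HSV)
    u,v=np.meshgrid(np.arange(560),np.arange(420))
    roi=(w[...,0]>460)&(w[...,0]<660)&(w[...,1]>-110)&(w[...,1]<110)&(w[...,2]<60)
    V=hsv[...,2]
    def con(m):
        m=cv2.morphologyEx(m.astype(np.uint8),cv2.MORPH_OPEN,np.ones((3,3)))
        return max(cv2.findContours(m,0,1)[0],key=cv2.contourArea).reshape(-1,2)
    c=con(roi&(V<50)&(w[...,0]<565)&(w[...,1]<0)&(w[...,1]>-100)); r=cv2.minAreaRect(rays(z,c,7).astype(np.float32)); print('square',r)
    c=con(roi&(hsv[...,0]<20)&(hsv[...,1]>100)&(w[...,1]>0)); r=cv2.minEnclosingCircle(rays(z,c,7).astype(np.float32)); print('round',r,circ(rays(z,c,7)))
    c=con(roi&(w[...,2]>16)&(w[...,2]<60)&(np.hypot(w[...,0]-596,w[...,1]+6)<38)); q=rays(z,c,27); print('ring',circ(q),cv2.minEnclosingCircle(q.astype(np.float32)))
    m=roi&(w[...,2]>38)&(np.hypot(w[...,0]-596,w[...,1]+6)<20); print('hub',m.sum(),np.median(w[m],0) if m.any() else '')
    m=(w[...,2]>26)&(w[...,2]<36)&(w[...,0]>450)&(w[...,0]<680)&(abs(w[...,1])<125)&(np.hypot(w[...,0]-596,w[...,1]+6)>40)
    P=np.ascontiguousarray(w[m][:,:2],dtype=np.float32); print('tray',cv2.minAreaRect(P))
E
python3 -c "
from m import *
delta([596.7,-6,60],0)
snap('wrist','w5'); meas('w4'); meas('w5')
im=cv2.imread('pics/w5.png')[60:160,240:340]; cv2.imwrite('pics/w5c.png',cv2.resize(im,None,fx=6,fy=6,interpolation=2))
delta([596.7,-6,60],0)"
```

```text
pos [522.9  -6.5 222.2] rpy [1.7999e+02 2.0000e-02 3.0000e-02] F [ 0.1  0.3 -0.3] gap 94.1 q6 1.49 t 17.05
tool delta cm [ 7.381 -0.046 16.216] turn 0.03
square ((494.1285400390625, -76.22308349609375), (2.189889430999756, 2.0331530570983887), 2.6330177783966064)
round ((536.2926025390625, 40.78974533081055), 37.500240325927734) (array([536.3420735 ,  40.82816758]), np.float64(36.75666003345212))
ring (array([596.37858603,  -7.42293679]), np.float64(26.133501366891743)) ((596.372802734375, -7.376472473144531), 26.687236785888672)
hub 68 [595.80339901  -8.01778951  44.38451126]
tray ((555.9763793945312, -5.652000427246094), (202.13079833984375, 185.45082092285156), 82.42850494384766)Traceback (most recent call last):
  File "<string>", line 4, in <module>
    snap('wrist','w5'); meas('w4'); meas('w5')
                                    ~~~~^^^^^^
  File "m.py", line 10, in meas
    c=con(roi&(V<50)&(w[...,0]<565)&(w[...,1]<0)&(w[...,1]>-100)); r=cv2.minAreaRect(rays(z,c,7).astype(np.float32)); print('square',r)
  File "m.py", line 9, in con
    return max(cv2.findContours(m,0,1)[0],key=cv2.contourArea).reshape(-1,2)
           ~~~^^^^^^^^^^^^^^^^^^^^^^^^^^^^^^^^^^^^^^^^^^^^^^^^
ValueError: max() iterable argument is empty
```

```bash
sed -i 's/V<50/V<70/' m.py; python3 -c "
from m import *
meas('w5')
im=cv2.imread('pics/w5.png')[60:160,240:340]; cv2.imwrite('pics/w5c.png',cv2.resize(im,None,fx=6,fy=6,interpolation=2))
delta([596.7,-6,60],0)"
```

```text
square ((524.9127197265625, -45.79873275756836), (71.43751525878906, 71.16632843017578), 82.37108612060547)
round ((536.416259765625, 40.95356369018555), 37.519203186035156) (array([536.19768095,  40.93651968]), np.float64(36.6757117660203))
ring (array([596.37515439,  -7.46832469]), np.float64(26.006300012263523)) ((596.4432983398438, -7.54796028137207), 26.659067153930664)
hub 69 [596.08517826  -8.03486163  44.50274384]
tray ((556.4229736328125, -5.601753234863281), (202.1074981689453, 185.32994079589844), 82.33311462402344)
pos [522.9  -7.  222.2] rpy [ 1.7999e+02  2.0000e-02 -3.0000e-02] F [-1.2 -0.4 -1.9] gap 94.1 q6 1.49 t 17.1
tool delta cm [ 7.388 -0.106 16.221] turn -0.03
```

View pics/w5c.png

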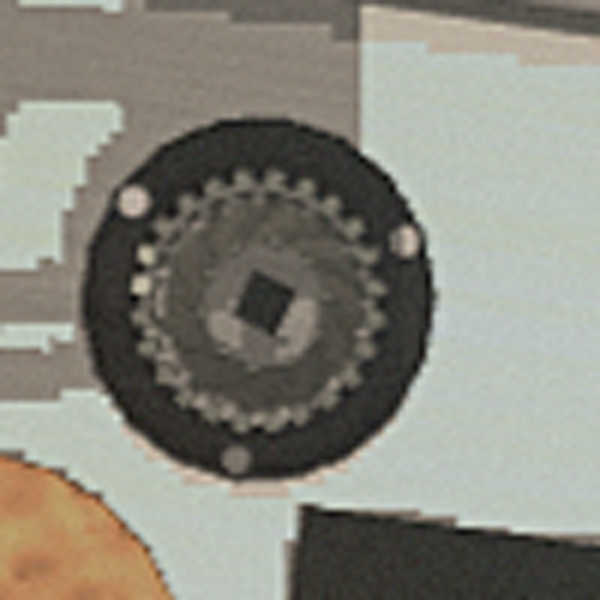

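{"name": "carry_out", "arguments": {"deltas": [[[2.4, 0.03, 0], 0, 0.6], [[2.5, 0.05, 0], 0, 0.5], [[2.4, 0, 2], 0, 0.45], [[0, 0, 3], 0, 0.45], [[0, 0, 3], 0, 0.45], [[0, 0, 3], 0, 0.45], [[0, 0, 2.5], 0, 0.45], [[0, 0, 1], 0, 0.45], [[0, 0, 0], 0, 0.45], [[0, 0, 0], 0, 0.45]]}}

```text
clock: 17.93
eef_pos: [596.4, -7.7, 78.3]
eef_rot: [3.142, -0.001, -0.001]
wrist_force: [0.5, 0.1, 0.2]
finger_gap: 42.1
```

```bash
python3 -c "
from h import *
snap('wrist','w6')
delta([596.2,-7.8,52],0)
snap('side','d6')
im=cv2.imread('pics/d6.png')[150:270,200:340]; cv2.imwrite('pics/d6c.png',cv2.resize(im,None,fx=5,fy=5,interpolation=2))"
```

```text
pos [596.8  -7.5  79.1] rpy [ 1.7999e+02 -1.3000e-01 -5.0000e-02] F [-0.8  0.8  1.4] gap 42.3 q6 1.5 t 17.9833
tool delta cm [-0.066  0.027  2.708] turn -0.05
```

View pics/w6.png

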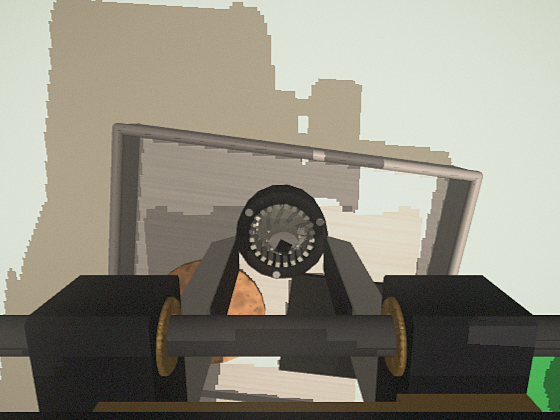

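View pics/d6c.png

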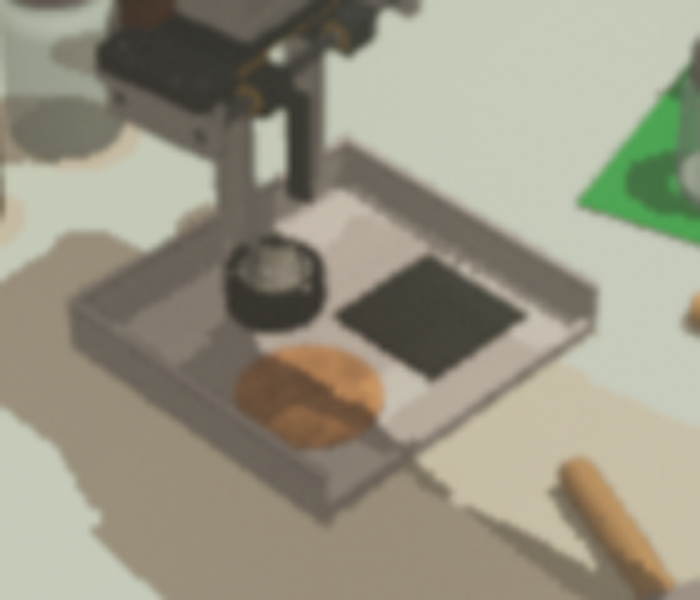

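{"name": "carry_out", "arguments": {"deltas": [[[0, 0, 1], 0, 0.45], [[0, 0, 1], 0, 0.45], [[0, 0, 0.5], 0, 0.45], [[0, 0, 0], 0, 0.45], [[0, 0, 0], 0, 0.45]]}}

```text
clock: 18.45
eef_pos: [595.8, -6.8, 51.9]
eef_rot: [-3.142, 0.001, -0.0]
wrist_force: [-0.3, -0.5, 0.3]
finger_gap: 42.1
```

```bash
python3 -c "
from h import *
delta([596.2,-7.8,52],0)"
```

```text
pos [595.8  -6.8  51.9] rpy [-1.8e+02  5.0e-02 -0.0e+00] F [-0.3 -0.5  0.3] gap 42.1 q6 1.5 t 18.45
tool delta cm [ 0.035  0.103 -0.008] turn -0.0
```

{"name": "carry_out", "arguments": {"deltas": [[[0, 0.06, 0], 0, 0.35], [[0, 0, 0], 0, 0.3], [[0, 0, 0], 0, 0.25], [[0, 0, 0], 0, 0.2], [[0, 0, 0], 0, 0.15], [[0, 0, 0], 0, 0.15], [[0, 0, 0], 0, 0.15], [[0, 0, 0], 0, 0.15]], "grip_force": 12}}

```text
clock: 19.12
eef_pos: [596.1, -7.5, 52.5]
eef_rot: [3.142, -0.0, -0.0]
wrist_force: [-0.5, -1.2, 1.2]
finger_gap: 17.5
```

{"name": "carry_out", "arguments": {"deltas": [[[0, 0, 0], 0, 0.1], [[0, 0, 0], 0, 0.1], [[0, 0, -0.3], 0, 0.1], [[0, 0, -0.5], 0, 0.1], [[0, 0, -1], 0, 0.1], [[0, 0, -2], 0, 0.1], [[0, 0, -3], 0, 0.1], [[0, 0, -3], 0, 0.1], [[0, 0, -3], 0, 0.1], [[0, 0, 0], 0, 0.1]]}}

```text
clock: 19.95
eef_pos: [598.0, -7.5, 187.6]
eef_rot: [3.141, -0.01, -0.0]
wrist_force: [0.2, -0.3, 0.7]
finger_gap: 17.7
```

```bash
python3 -c "
from h import *
delta([433,330,180],0)
snap('side','d7');snap('wrist','w7')
im=cv2.imread('pics/d7.png')[100:270,150:390]; cv2.imwrite('pics/d7c.png',cv2.resize(im,None,fx=3,fy=3,interpolation=2))"
```

```text
pos [598.   -7.5 187.6] rpy [ 1.7996e+02 -5.5000e-01 -1.0000e-02] F [ 0.2 -0.3  0.7] gap 17.7 q6 1.5 t 19.95
tool delta cm [-16.508 -33.753   0.579] turn -0.01
```

View pics/d7c.png

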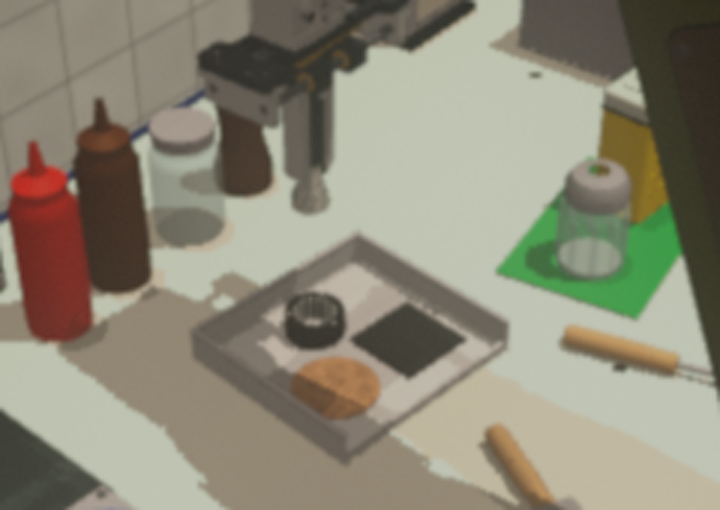

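View pics/w7.png

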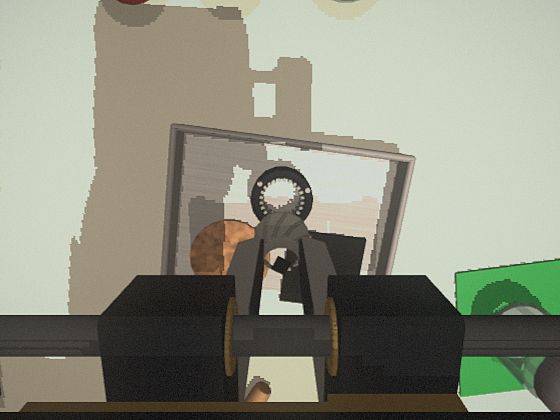

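{"name": "carry_out", "arguments": {"deltas": [[[-0.8, -1.2, 0], 0, 0.1], [[-1.3, -2, 0], 0, 0.1], [[-1.7, -2.6, 0], 0, 0.1], [[-1.7, -2.6, 0], 0, 0.1], [[-1.7, -2.6, 0], 0, 0.1], [[-1.7, -2.6, 0], 0, 0.1], [[-1.7, -2.6, 0], 0, 0.1], [[-1.7, -2.6, 0], 0, 0.1], [[-1.7, -2.6, 0], 0, 0.1], [[-1.7, -2.6, 0], 0, 0.1], [[-1.7, -2.6, 0], 0, 0.1], [[-1.7, -2.6, 0], 0, 0.1], [[-1.4, -2, 0], 0, 0.1], [[-1, -1.2, 0], 0, 0.1], [[0, 0, 0], 0, 0.1], [[0, 0, 0], 0, 0.1], [[0, 0, 0], 0, 0.1]]}}

```text
clock: 21.47
eef_pos: [380.9, 316.1, 179.8]
eef_rot: [3.141, 0.001, -0.0]
wrist_force: [0.6, 0.2, -0.8]
finger_gap: 17.4
```

```bash
python3 -c "
from h import *
delta([433,330,180],0)
snap('wrist','w8')
delta([433,330,180],0)"
```

```text
pos [380.9 316.1 179.8] rpy [ 1.7996e+02  5.0000e-02 -1.0000e-02] F [ 0.6  0.2 -0.8] gap 17.4 q6 2.19 t 21.4667
tool delta cm [ 5.205 -1.396 -0.027] turn -0.01
pos [381.2 315.9 179.9] rpy [ 1.7997e+02  4.0000e-02 -5.0000e-02] F [-0.1  0.1 -1.1] gap 17.5 q6 2.19 t 21.5167
tool delta cm [ 5.175 -1.414 -0.011] turn -0.05
```

View pics/w8.png

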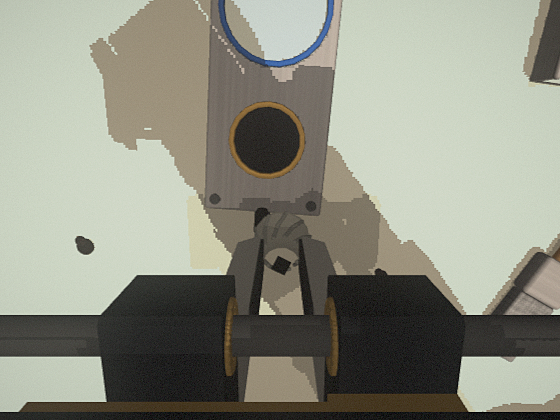

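```bash
python3 -c "
from h import *
w,p,z=cloud('w8.npz'); hsv=cv2.cvtColor(p,cv2.COLOR_RGB2HSV)
for nm,m in (('brass',(hsv[...,0]>10)&(hsv[...,0]<28)&(hsv[...,1]>110)),('blue',(hsv[...,0]>100)&(hsv[...,0]<130)&(hsv[...,1]>120))):
    m=m.astype(np.uint8); m[220:]=0
    m=(cv2.connectedComponents(m)[1]); k=np.argmax(np.bincount(m.ravel())[1:])+1; m=(m==k).astype(np.uint8)
    c=max(cv2.findContours(m,0,1)[0],key=cv2.contourArea).reshape(-1,2); c=c[c[:,1]>2]
    print(nm,m.sum(),circ(rays(z,c,60)))
    v,u=np.nonzero(m); print(circ(rays(z,np.c_[u,v],60)))
print('hub',rays(z,[(281,265)],173),w[265,281],w[225,285])
"
```

```text
brass 1205 (array([431.61636336, 326.57090782]), np.float64(27.050270358187277))
(array([431.66838919, 326.56899621]), np.float64(25.513864337952672))
blue 839 (array([520.34519852, 319.65423238]), np.float64(36.34277817580388))
(array([520.47243115, 319.64934978]), np.float64(36.368852844286806))
hub [[381.6484291  316.23225103]] [381.25234839 316.23104091 172.02483731] [392.63960508 314.09054728 144.63438538]
```

Brass cup at (431.6, 326.6) and blue cup at (520.4, 319.7), 89 mm apart against 90 nominal. The held cone is centred under the TCP to within 0.3 mm.

{"name": "carry_out", "arguments": {"deltas": [[[1.5, -0.3, 0], 0, 0.1], [[2, -0.4, 0], 0, 0.1], [[1.5, -0.35, 0.5], 0, 0.1], [[0, 0, 1.5], 0, 0.1], [[0, 0, 2], 0, 0.1], [[0, 0, 1.5], 0, 0.1], [[0, 0, 1], 0, 0.1], [[0, 0, 0.3], 0, 0.1], [[0, 0, 0], 0, 0.1], [[0, 0, 0], 0, 0.1]]}}

```text
clock: 22.35
eef_pos: [431.5, 327.0, 113.1]
eef_rot: [-3.141, -0.001, -0.001]
wrist_force: [0.3, -0.5, 0.2]
finger_gap: 17.3
```

```bash
python3 -c "
from h import *
delta([431.5,326.4,105.2],0)
snap('wrist','w9')
delta([431.5,326.4,105.2],0)"
```

```text
pos [431.5 327.  113.1] rpy [-1.7997e+02 -4.0000e-02 -3.0000e-02] F [ 0.3 -0.5  0.2] gap 17.3 q6 2.15 t 22.35
tool delta cm [-0.001  0.065  0.786] turn -0.03
pos [431.5 327.2 113.3] rpy [-1.7996e+02 -7.0000e-02 -2.0000e-02] F [ 0.4  0.4 -0.5] gap 17.8 q6 2.15 t 22.4
tool delta cm [-0.005  0.082  0.81 ] turn -0.02
```

View pics/w9.png

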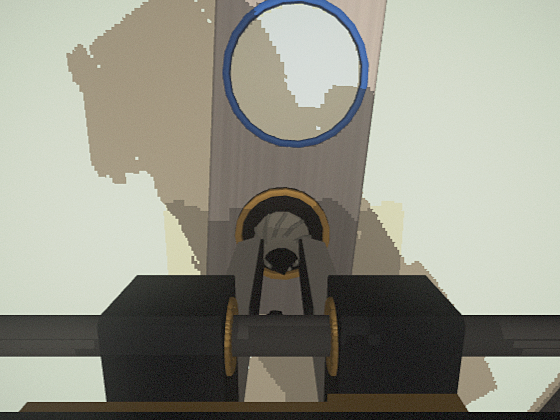

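{"name": "carry_out", "arguments": {"deltas": [[[0, 0.05, 0.3], 0, 0.1], [[0, 0, 0.2], 0, 0.1], [[0, 0, 0.1], 0, 0.1], [[0, 0, 0.05], 0, 0.1], [[0, 0, 0], 0, 0.1], [[0, 0, 0], 0, 0.1]]}}

```text
clock: 22.9
eef_pos: [431.1, 326.6, 105.9]
eef_rot: [-3.142, 0.0, -0.0]
wrist_force: [0.4, 0.4, -1.1]
finger_gap: 17.6
```

{"name": "carry_out", "arguments": {"deltas": [[[0, 0, 0.05], 0, 0.1], [[0, 0, 0.05], 0, 0.1], [[0, 0, 0], 0, 0.1]]}}

```text
clock: 23.15
eef_pos: [431.3, 326.6, 105.5]
eef_rot: [-3.141, -0.001, -0.0]
wrist_force: [-1.4, -1.4, 5.6]
finger_gap: 17.9
```

{"name": "carry_out", "arguments": {"deltas": [[[0, 0, 0.05], 0, 0.1], [[0, 0, 0], 0, 0.1]]}}

```text
clock: 23.32
eef_pos: [431.4, 326.6, 105.4]
eef_rot: [-3.141, -0.001, -0.0]
wrist_force: [-1.8, -4.0, 10.5]
finger_gap: 17.3
```

{"name": "carry_out", "arguments": {"deltas": [[[0, 0, -0.06], 0, 0.1], [[0, 0, 0], 0, 0.22], [[0, 0, 0], 0, 0.3], [[0, 0, 0], 0, 0.45], [[0, 0, 0], 0, 0.45], [[0, 0, -1], 0, 0.45], [[0, 0, -2], 0, 0.5], [[0, 0, -3], 0, 0.6], [[0, 0, -3], 0, 0.8], [[0, 0, -2], 0, 0.8], [[0, 0, 0], 0, 0.8], [[0, 0, 0], 0, 0.8]]}}

```text
clock: 24.32
eef_pos: [431.3, 326.7, 216.2]
eef_rot: [-3.14, -0.002, -0.0]
wrist_force: [-0.3, 0.8, 0.9]
finger_gap: 74.2
```

```bash
python3 -c "
from h import *
delta([596.3,-7.5,200],0)
snap('wrist','w10');snap('side','d10')
w,p,z=cloud('w10.npz'); hsv=cv2.cvtColor(p,cv2.COLOR_RGB2HSV)
m=((hsv[...,0]>100)&(hsv[...,0]<130)&(hsv[...,1]>120)).astype(np.uint8)
m=(cv2.connectedComponents(m)[1]); k=np.argmax(np.bincount(m.ravel())[1:])+1; m=(m==k).astype(np.uint8)
v,u=np.nonzero(m); print(circ(rays(z,np.c_[u,v],60)))
im=cv2.imread('pics/d10.png')[230:360,130:280]; cv2.imwrite('pics/d10c.png',cv2.resize(im,None,fx=4,fy=4,interpolation=2))"
```

```text
pos [431.3 326.7 216.2] rpy [-1.7993e+02 -1.1000e-01 -1.0000e-02] F [-0.3  0.8  0.9] gap 74.2 q6 2.15 t 24.3167
tool delta cm [16.502 33.424  1.612] turn -0.01
(array([521.16307651, 319.7507636 ]), np.float64(36.48910009535624))
```

View pics/d10c.png

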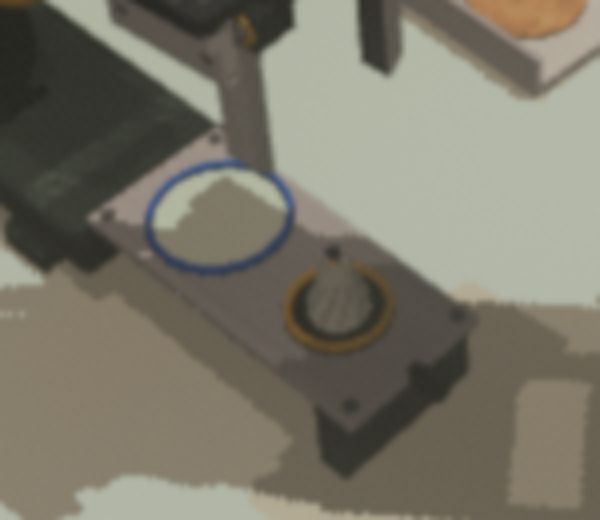

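View pics/w10.png

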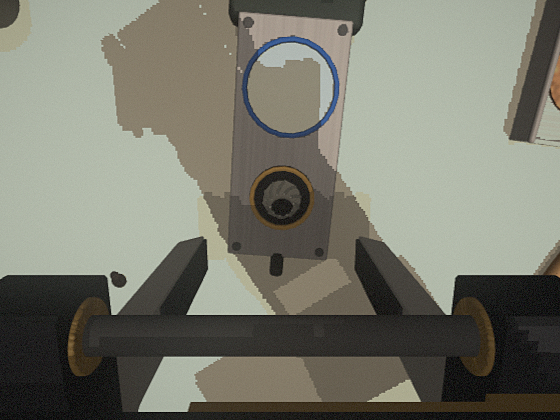

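{"name": "carry_out", "arguments": {"deltas": [[[0.5, 1.4, 0], 0, 1], [[1, 2.6, 0], 0, 1], [[1.1, 2.8, 0], 0, 1], [[1.1, 2.8, 0], 0, 1], [[1.1, 2.8, 0], 0, 1], [[1.1, 2.8, 0], 0, 1], [[1.1, 2.8, 0], 0, 1], [[1.1, 2.8, 0], 0, 1], [[1.1, 2.8, 0], 0, 1], [[1.1, 2.8, 0], 0, 1], [[1.1, 2.8, 0], 0, 1], [[1, 2.6, 0], 0, 1], [[0.5, 1.4, 0], 0, 1], [[0, 0, 0], 0, 1], [[0, 0, 0], 0, 1]]}}

```text
clock: 25.67
eef_pos: [559.7, -5.3, 214.1]
eef_rot: [-3.141, 0.002, -0.001]
wrist_force: [-0.1, 0.5, 0.2]
finger_gap: 94.1
```

```bash
python3 -c "
from m import *
snap('wrist','w11')
delta([596.3,-7.5,36],0)
meas('w11')"
```

```text
pos [559.6  -4.6 214.3] rpy [-1.7998e+02  7.0000e-02 -0.0000e+00] F [ 0.3 -0.2 -0.5] gap 94.2 q6 1.5 t 25.7167
tool delta cm [ 3.693  0.296 17.829] turn -0.0
square ((525.2049560546875, -45.737831115722656), (71.6151123046875, 71.59969329833984), 82.35907745361328)
round ((536.4337158203125, 40.575279235839844), 37.630462646484375) (array([536.42252787,  40.66396813]), np.float64(36.707320254891165))
ring (array([596.69220038,  -7.41881176]), np.float64(26.06479455188213)) ((596.607177734375, -7.3698835372924805), 26.685401916503906)
hub 0 
tray ((556.4761962890625, -5.64678955078125), (202.1669921875, 184.58636474609375), 82.41107940673828)
```

View pics/w11.png

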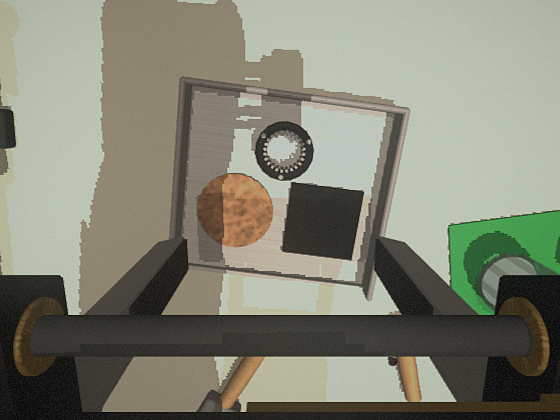

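{"name": "carry_out", "arguments": {"deltas": [[[1.8, 0.15, 0], 0, 1], [[1.9, 0.1, 2], 0, 1], [[0, 0, 3], 0, 1], [[0, 0, 3], 0, 1], [[0, 0, 3], 0, 1], [[0, 0, 2], 0, 0.9], [[0, 0, 1], 0, 0.85], [[0, 0, 0.5], 0, 0.85], [[0, 0, 0], 0, 0.85], [[0, 0, 0], 0, 0.85], [[0, 0, 0], 0, 0.85]]}}

```text
clock: 26.63
eef_pos: [597.7, -7.8, 71.5]
eef_rot: [3.141, -0.002, 0.0]
wrist_force: [0.1, 0.3, 0.7]
finger_gap: 79.7
```

```bash
python3 -c "
from m import *
delta([596.6,-7.4,34],0)"
```

```text
pos [597.7  -7.8  71.5] rpy [ 1.7999e+02 -1.3000e-01  1.0000e-02] F [0.1 0.3 0.7] gap 79.7 q6 1.5 t 26.6333
tool delta cm [-0.12  -0.036  3.75 ] turn 0.01
```

{"name": "carry_out", "arguments": {"deltas": [[[-0.05, -0.02, 1.2], 0, 0.85], [[0, 0, 1.3], 0, 0.85], [[0, 0, 0.8], 0, 0.85], [[0, 0, 0.3], 0, 0.85], [[0, 0, 0], 0, 0.85], [[0, 0, 0], 0, 0.85], [[0, 0, 0], 0, 0.85]]}}

```text
clock: 27.22
eef_pos: [596.8, -7.8, 34.3]
eef_rot: [3.142, -0.001, -0.0]
wrist_force: [-0.4, 1.0, 0.3]
finger_gap: 79.9
```

```bash
python3 -c "
from m import *
delta([596.6,-7.4,34],0)
snap('wrist','w12')"
```

```text
pos [596.8  -7.8  34.3] rpy [ 1.8e+02 -3.0e-02 -1.0e-02] F [-0.4  1.   0.3] gap 79.9 q6 1.5 t 27.2167
tool delta cm [-0.016 -0.039  0.027] turn -0.01
```

View pics/w12.png

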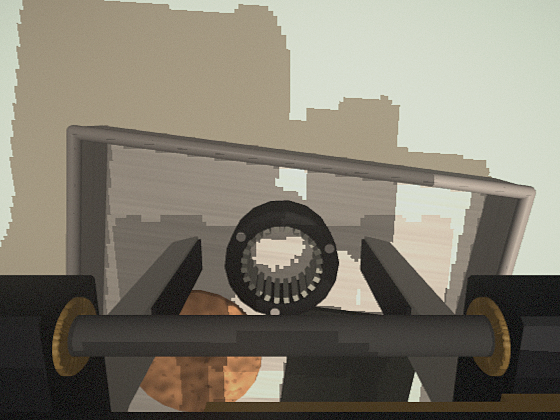

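The ring at (282,257) sits between the jaws. I'll close and lift.

{"name": "carry_out", "arguments": {"deltas": [[[0, 0, 0], 0, 0.7], [[0, 0, 0], 0, 0.6], [[0, 0, 0], 0, 0.53], [[0, 0, 0], 0, 0.53], [[0, 0, 0], 0, 0.53], [[0, 0, 0], 0, 0.53], [[0, 0, 0], 0, 0.5], [[0, 0, 0], 0, 0.5], [[0, 0, 0], 0, 0.5]], "grip_force": 15}}

```text
clock: 28.02
eef_pos: [596.6, -7.8, 34.1]
eef_rot: [-3.142, -0.0, -0.0]
wrist_force: [-0.9, 0.3, 1.4]
finger_gap: 52.9
```

{"name": "carry_out", "arguments": {"deltas": [[[0, 0, -0.3], 0, 0.5], [[0, 0, -0.7], 0, 0.5], [[0, 0, -2], 0, 0.5], [[0, 0, -3], 0, 0.5], [[0, 0, -3], 0, 0.5], [[0, 0, -3], 0, 0.5], [[0, 0, -2], 0, 0.5], [[0, 0, 0], 0, 0.5]]}}

```text
clock: 28.68
eef_pos: [598.1, -7.8, 179.3]
eef_rot: [3.141, -0.007, -0.0]
wrist_force: [0.2, -0.4, -0.3]
finger_gap: 52.8
```

```bash
python3 -c "
from m import *
delta([521,319.7,150],0)
snap('side','d13')
im=cv2.imread('pics/d13.png')[100:270,150:390]; cv2.imwrite('pics/d13c.png',cv2.resize(im,None,fx=3,fy=3,interpolation=2))"
```

```text
pos [598.1  -7.8 179.3] rpy [ 1.7997e+02 -4.3000e-01 -1.0000e-02] F [ 0.2 -0.4 -0.3] gap 52.8 q6 1.5 t 28.6833
tool delta cm [ -7.732 -32.754   2.856] turn -0.01
```

View pics/d13c.png

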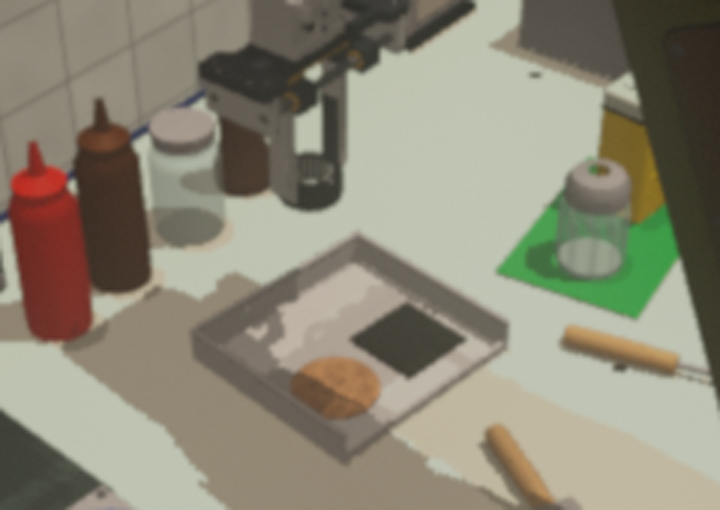

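{"name": "carry_out", "arguments": {"deltas": [[[-1.5, -1, 0], 0, 0.5], [[-2.5, -2, 0], 0, 0.5], [[-2.5, -2.8, 0], 0, 0.5], [[-2.5, -2.8, 0], 0, 0.5], [[-1, -3, 0], 0, 0.5], [[0, -3, 0], 0, 0.5], [[0, -3, 0], 0, 0.5], [[0, -3, 0], 0, 0.5], [[0, -3, 0], 0, 0.5], [[0, -3, 0], 0, 0.5], [[0, -3, 0], 0, 0.5], [[0, -2, 0], 0, 0.5], [[0, -1, 0], 0, 0.5], [[0, 0, 2], 0, 0.5], [[0, 0, 0], 0, 0.5], [[0, 0, 0], 0, 0.5]]}}

```text
clock: 30.07
eef_pos: [496.0, 317.3, 152.6]
eef_rot: [3.14, 0.003, -0.001]
wrist_force: [-0.0, 0.4, 0.5]
finger_gap: 52.3
```

```bash
python3 -c "
from m import *
snap('wrist','w14')
delta([521,319.7,87.2],0)
w,p,z=cloud('w14.npz'); hsv=cv2.cvtColor(p,cv2.COLOR_RGB2HSV)
m=((hsv[...,0]>100)&(hsv[...,0]<130)&(hsv[...,1]>120)).astype(np.uint8)
m=(cv2.connectedComponents(m)[1]); k=np.argmax(np.bincount(m.ravel())[1:])+1; m=(m==k).astype(np.uint8)
v,u=np.nonzero(m); print(m.sum(),circ(rays(z,np.c_[u,v],60)))"
```

```text
pos [496.5 317.5 153.7] rpy [ 1.7996e+02  7.0000e-02 -5.0000e-02] F [-0.  -1.1 -0.6] gap 52.4 q6 2.08 t 30.1167
tool delta cm [ 2.455 -0.227  6.649] turn -0.05
1008 (array([521.80424311, 319.6560332 ]), np.float64(36.34379817394315))
```

View pics/w14.png

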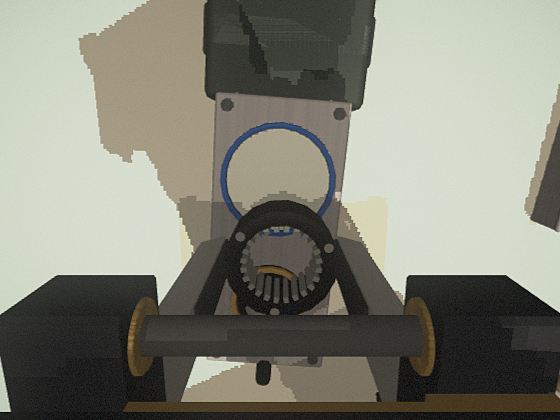

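{"name": "carry_out", "arguments": {"deltas": [[[1, -0.1, 0], 0, 0.5], [[1.48, -0.1, 0], 0, 0.5], [[0, 0, 1.5], 0, 0.5], [[0, 0, 2], 0, 0.5], [[0, 0, 1.2], 0, 0.5], [[0, 0, 0.6], 0, 0.5], [[0, 0, 0.3], 0, 0.5], [[0, 0, 0], 0, 0.5], [[0, 0, 0], 0, 0.5]]}}

```text
clock: 30.87
eef_pos: [521.7, 320.4, 98.9]
eef_rot: [-3.141, -0.001, -0.0]
wrist_force: [0.4, -0.2, -0.4]
finger_gap: 52.5
```

```bash
python3 -c "
from m import *
snap('wrist','w15')
delta([521.3,319.7,87.2],0)"
```

```text
pos [521.8 320.4  99. ] rpy [-1.7996e+02 -7.0000e-02 -1.0000e-02] F [ 0.4  1.1 -1. ] gap 52.6 q6 2.06 t 30.9167
tool delta cm [-0.047  0.075  1.179] turn -0.01
```

View pics/w15.png

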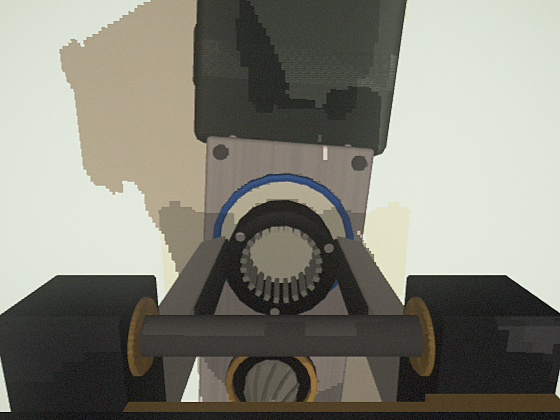

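{"name": "carry_out", "arguments": {"deltas": [[[-0.03, 0.05, 0.4], 0, 0.5], [[0, 0, 0.3], 0, 0.5], [[0, 0, 0.2], 0, 0.5], [[0, 0, 0.1], 0, 0.5], [[0, 0, 0], 0, 0.5], [[0, 0, 0], 0, 0.5]]}}

```text
clock: 31.42
eef_pos: [521.1, 319.8, 87.9]
eef_rot: [-3.142, 0.0, -0.0]
wrist_force: [-0.4, -0.3, 0.1]
finger_gap: 52.9
```

{"name": "carry_out", "arguments": {"deltas": [[[0, 0, 0.06], 0, 0.5], [[0, 0, 0.04], 0, 0.5], [[0, 0, 0], 0, 0.5]]}}

```text
clock: 31.67
eef_pos: [521.1, 319.8, 87.0]
eef_rot: [-3.141, -0.0, -0.0]
wrist_force: [0.5, -0.3, -0.3]
finger_gap: 52.3
```

{"name": "carry_out", "arguments": {"deltas": [[[0, 0, 0.04], 0, 0.5], [[0, 0, 0], 0, 0.5]]}}

```text
clock: 31.83
eef_pos: [521.2, 319.8, 87.0]
eef_rot: [-3.141, -0.0, -0.0]
wrist_force: [-2.2, -1.7, 4.3]
finger_gap: 52.7
```

{"name": "carry_out", "arguments": {"deltas": [[[0, 0, 0.05], 0, 0.5], [[0, 0, 0], 0, 0.5]]}}

```text
clock: 32.0
eef_pos: [521.2, 319.8, 87.0]
eef_rot: [-3.141, -0.0, -0.0]
wrist_force: [-4.2, -2.2, 9.3]
finger_gap: 52.8
```

{"name": "carry_out", "arguments": {"deltas": [[[0, 0, -0.06], 0, 0.5], [[0, 0, 0], 0, 0.6], [[0, 0, 0], 0, 0.7], [[0, 0, 0], 0, 0.8], [[0, 0, 0], 0, 0.8], [[0, 0, -1], 0, 0.8], [[0, 0, -3], 0, 0.8], [[-1, 0, -3], 0, 1], [[-2.5, 0, -3], 0, 1], [[-2.5, 0, -2], 0, 1], [[-2.5, 0, 0], 0, 1], [[0, 0, 0], 0, 1], [[0, 0, 0], 0, 1]]}}

```text
clock: 33.08
eef_pos: [435.6, 320.0, 207.9]
eef_rot: [-3.141, -0.001, 0.001]
wrist_force: [0.5, -0.3, 0.2]
finger_gap: 93.8
```

```bash
python3 -c "
from m import *
snap('wrist','w16');snap('side','d16')
delta([459,-243,230],84.8)
im=cv2.imread('pics/d16.png')[230:360,130:280]; cv2.imwrite('pics/d16c.png',cv2.resize(im,None,fx=4,fy=4,interpolation=2))"
```

```text
pos [436.6 319.8 206.9] rpy [-1.7999e+02 -2.0000e-02 -1.0000e-02] F [ 0.1  0.2 -0.4] gap 93.7 q6 2.14 t 33.1833
tool delta cm [ 2.256 56.277 -2.317] turn -84.81
```

View pics/w16.png

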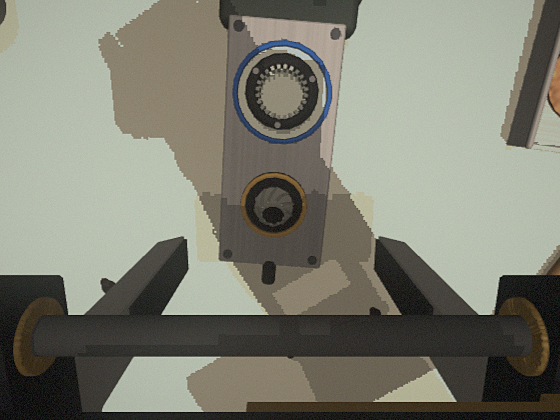

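View pics/d16c.png

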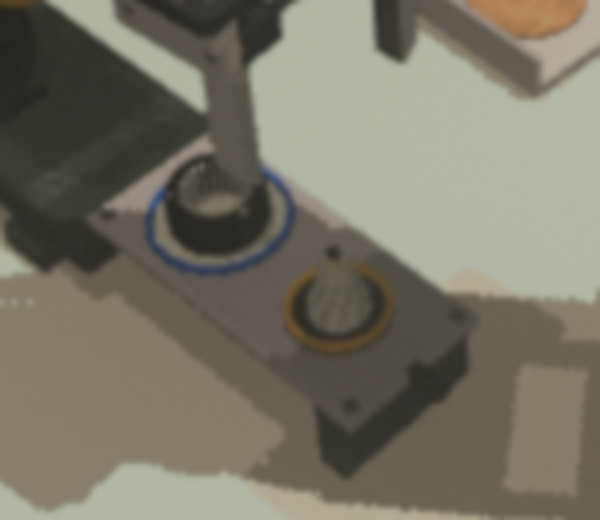

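{"name": "carry_out", "arguments": {"deltas": [[[0, 1.5, 0], 0, 1], [[0.1, 3, 0], 0, 1], [[0.1, 3.3, 0], 0, 1], [[0.1, 3.3, 0], 0, 1], [[0.1, 3.3, 0], 0, 1], [[0.1, 3.3, 0], 0, 1], [[0.1, 3.3, 0], 0, 1], [[0.1, 3.3, 0], 0, 1], [[0.1, 3.3, 0], 0, 1], [[0.1, 3.3, 0], 0, 1], [[0.1, 3.3, 0], 0, 1], [[0.1, 3.3, 0], 0, 1], [[0.1, 3.3, 0], 0, 1], [[0.1, 3.3, 0], 0, 1], [[0.1, 3.3, 0], 0, 1], [[0.1, 3.3, 0], 0, 1], [[0.1, 3, 0], 0, 1], [[0, 1.5, 0], 0, 1]]}}

```text
clock: 34.68
eef_pos: [451.1, -236.1, 206.0]
eef_rot: [-3.141, 0.001, -0.003]
wrist_force: [0.1, 1.1, -0.0]
finger_gap: 94.2
```

{"name": "carry_out", "arguments": {"deltas": [[[0, 0, 0], -7, 1], [[0, 0, 0], -7, 1], [[0, 0, 0], -7, 1], [[0, 0, 0], -7, 1], [[0, 0, 0], -7, 1], [[0, 0, 0], -7, 1], [[0, 0, 0], -7, 1], [[0, 0, 0], -7, 1], [[0, 0, 0], -7, 1], [[0, 0, 0], -7, 1], [[0, 0, 0], -7, 1], [[0, 0, 0], -6, 1], [[0, 0, 0], 0, 1], [[0, 0, 0], 0, 1]]}}

```text
clock: 35.85
eef_pos: [451.6, -232.9, 206.3]
eef_rot: [-3.141, -0.0, 1.444]
wrist_force: [-0.4, 0.1, 0.4]
finger_gap: 93.9
```

```bash
python3 -c "
from m import *
snap('wrist','w17');snap('side','d17')
delta([459,-243,48],83)
"
```

```text
pos [ 451.8 -232.6  206.4] rpy [-1.7998e+02 -1.0000e-02  8.2770e+01] F [ 0.6  0.5 -1. ] gap 94.0 q6 -0.42 t 35.95
tool delta cm [-0.938  0.855 15.844] turn -0.23
```

View pics/w17.png

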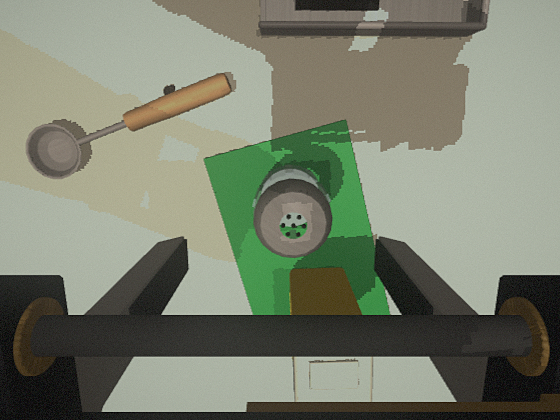

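View pics/d17.png

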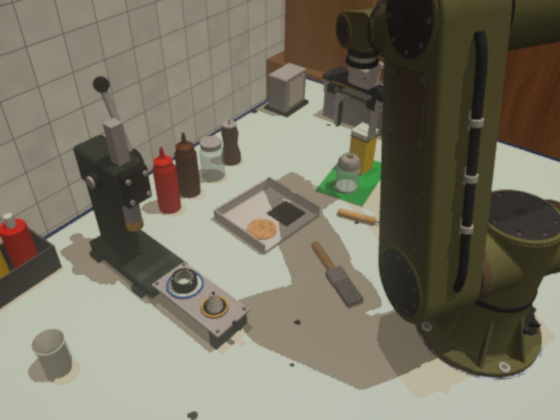

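```bash
python3 -c "
from m import *
w,p,z=cloud('w17.npz')
print(rays(z,[(254,218),(332,218),(293,179),(293,257)],89).round(1))
m=(w[...,2]>80)&(w[...,2]<110)&(np.hypot(w[...,0]-459,w[...,1]+243)<50)
P=np.ascontiguousarray(w[m][:,:2],dtype=np.float32);print(m.sum(),cv2.minEnclosingCircle(P),cv2.minAreaRect(P))
"
```

```text
[[ 430.9 -236.6]
 [ 489.  -244. ]
 [ 463.4 -211. ]
 [ 456.2 -271.2]]
4366 ((459.04736328125, -242.02503967285156), 30.042587280273438) ((459.01300048828125, -241.94900512695312), (59.25517654418945, 58.91835403442383), 81.62421417236328)
```

{"name": "carry_out", "arguments": {"deltas": [[[-0.82, 0.85, 0.5], 0, 1], [[0, 0, 2], 0, 1], [[0, 0, 3], 0, 1], [[0, 0, 3], 0, 1], [[0, 0, 3], 0, 1], [[0, 0, 2.5], 0, 1], [[0, 0, 1.3], 0, 1], [[0, 0, 0.5], 0, 1], [[0, 0, 0], 0, 1], [[0, 0, 0], 0, 1], [[0, 0, 0], 0, 0.8], [[0, 0, 0], 0, 0.7], [[0, 0, 0], 0, 0.65], [[0, 0, 0], 0, 0.6], [[0, 0, 0], 0, 0.6], [[0, 0, 0], 0, 0.6], [[0, 0, 0], 0, 0.6]], "grip_force": 20}}

```text
clock: 37.37
eef_pos: [459.5, -241.4, 48.9]
eef_rot: [3.141, 0.0, 1.448]
wrist_force: [-1.5, 1.1, 4.5]
finger_gap: 63.0
```

{"name": "carry_out", "arguments": {"deltas": [[[0, 0, 0], 0, 0.55], [[0, 0, 0], 0, 0.55], [[0, 0, 0], 0, 0.55]], "grip_force": 25}}

```text
clock: 37.62
eef_pos: [459.5, -241.5, 48.9]
eef_rot: [3.141, 0.0, 1.448]
wrist_force: [-2.3, 1.1, 5.5]
finger_gap: 63.2
```

{"name": "carry_out", "arguments": {"deltas": [[[0, 0, -0.5], 0, 0.55], [[0, 0, -1], 0, 0.55], [[0, 0, -2], 0, 0.55], [[0, 0, -2.5], 0, 0.55], [[0, 0, -2.4], 0, 0.55], [[1, 0.1, 0], 0, 0.55], [[2, 0.3, 0], 0, 0.55], [[3, 0.5, 0], 0, 0.55], [[3, 0.5, 0], 0, 0.55], [[3, 0.5, 0], 0, 0.55], [[3, 0.5, 0], 0, 0.55], [[3, 0.5, 0], 0, 0.55], [[3, 0.5, 0], 0, 0.55], [[3, 0.5, 0], 0, 0.55], [[2, 0.2, 0], 0, 0.55], [[1, 0.1, 0], 0, 0.55], [[0, 0, 0], 0, 0.55], [[0, 0, 0], 0, 0.55]]}}

```text
clock: 39.12
eef_pos: [533.7, 21.2, 132.3]
eef_rot: [-3.141, 0.0, 1.449]
wrist_force: [-0.1, 0.1, -2.3]
finger_gap: 62.9
```

```bash
python3 -c "
from m import *
delta([536.4,41,53],83)
"
```

```text
pos [533.7  21.2 132.3] rpy [-1.7996e+02  2.0000e-02  8.3030e+01] F [-0.1  0.1 -2.3] gap 62.9 q6 0.09 t 39.1167
tool delta cm [1.998 0.036 7.925] turn 0.03
```

{"name": "carry_out", "arguments": {"deltas": [[[0.8, 0, 0], 0, 0.55], [[0.8, 0.04, 0], 0, 0.55], [[0.4, 0, 1], 0, 0.55], [[0, 0, 2], 0, 0.55], [[0, 0, 2], 0, 0.55], [[0, 0, 1], 0, 0.55], [[0, 0, 0.7], 0, 0.55], [[0, 0, 0.3], 0, 0.55], [[0, 0, 0], 0, 0.55], [[0, 0, 0], 0, 0.55], [[0, 0, 0], 0, 0.55]]}}

```text
clock: 40.03
eef_pos: [537.4, 41.2, 63.5]
eef_rot: [3.14, -0.0, 1.448]
wrist_force: [-0.4, 0.3, -2.8]
finger_gap: 63.4
```

```bash
python3 -c "
from m import *
delta([536.4,41,53],83)
snap('wrist','w18');snap('side','d18')
delta([536.4,41,53],83)
im=cv2.imread('pics/d18.png')[150:270,190:340]; cv2.imwrite('pics/d18c.png',cv2.resize(im,None,fx=4,fy=4,interpolation=2))"
```

```text
pos [537.4  41.2  63.5] rpy [ 1.7992e+02 -1.0000e-02  8.2980e+01] F [-0.4  0.3 -2.8] gap 63.4 q6 0.13 t 40.0333
tool delta cm [-0.036 -0.095  1.048] turn -0.02
pos [537.2  41.2  63.3] rpy [ 1.7994e+02 -1.0000e-02  8.2990e+01] F [ 0.3  0.5 -2.8] gap 63.0 q6 0.13 t 40.1333
tool delta cm [-0.035 -0.08   1.032] turn -0.01
```

View pics/w18.png

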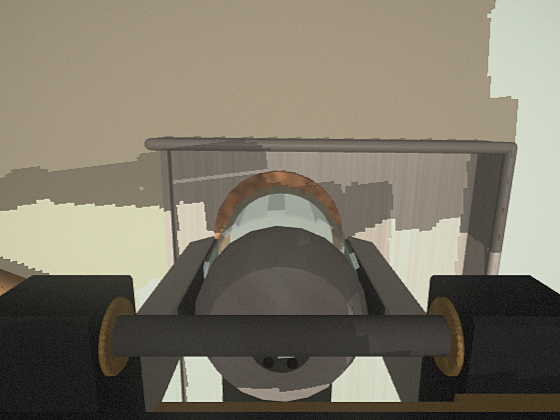

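View pics/d18c.png

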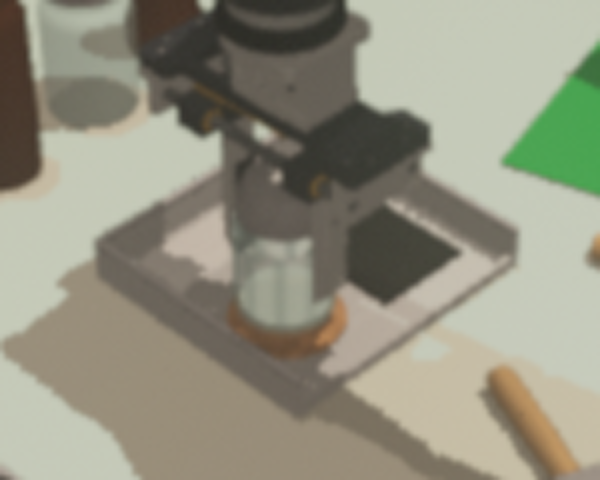

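{"name": "carry_out", "arguments": {"deltas": [[[-0.02, -0.05, 0.3], 0, 0.55], [[0, 0, 0.3], 0, 0.55], [[0, 0, 0.15], 0, 0.55], [[0, 0, 0.1], 0, 0.55], [[0, 0, 0], 0, 0.55], [[0, 0, 0], 0, 0.55]]}}

```text
clock: 40.63
eef_pos: [536.4, 41.1, 54.1]
eef_rot: [-3.141, 0.0, 1.448]
wrist_force: [0.7, -0.1, -3.4]
finger_gap: 63.2
```

{"name": "carry_out", "arguments": {"deltas": [[[0, 0, 0.06], 0, 0.55], [[0, 0, 0], 0, 0.55]]}}

```text
clock: 40.8
eef_pos: [536.4, 41.1, 53.5]
eef_rot: [3.142, -0.0, 1.448]
wrist_force: [-0.2, -0.8, -3.0]
finger_gap: 63.2
```

{"name": "carry_out", "arguments": {"deltas": [[[0, 0, 0.06], 0, 0.55], [[0, 0, 0], 0, 0.55]]}}

```text
clock: 40.97
eef_pos: [536.4, 41.1, 53.0]
eef_rot: [3.141, -0.0, 1.448]
wrist_force: [0.5, 0.2, -2.0]
finger_gap: 63.3
```

{"name": "carry_out", "arguments": {"deltas": [[[0, 0, 0.05], 0, 0.55], [[0, 0, 0], 0, 0.55]]}}

```text
clock: 41.13
eef_pos: [536.4, 41.1, 52.9]
eef_rot: [3.141, -0.0, 1.448]
wrist_force: [-3.1, 0.7, 5.6]
finger_gap: 63.3
```

{"name": "carry_out", "arguments": {"deltas": [[[0, 0, -0.02], 0, 0.6], [[0, 0, 0], 0, 0.7], [[0, 0, 0], 0, 0.8], [[0, 0, 0], 0, 1], [[0, 0, 0], 0, 1], [[0, 0, -2], 0, 1], [[0, 0, -3.5], 0, 1], [[0, 0, -3.5], 0, 1], [[0, 0, -3.5], 0, 1], [[0, 0, -3.5], 0, 1], [[-1, 0, 0], 0, 1], [[-2, 0, 0], 0, 1], [[-2, 0, 0], 0, 1], [[-2, 0, 0], 0, 1], [[-1, 0, 0], 0, 1], [[0, 0, 0], 0, 1]]}}

```text
clock: 42.47
eef_pos: [526.5, -39.8, 212.5]
eef_rot: [-3.142, 0.0, 1.446]
wrist_force: [0.0, 0.2, -0.2]
finger_gap: 93.9
```

```bash
python3 -c "
from m import *
w,p,z=snap('wrist','w19')
delta([474.6,-343.3,200],84.8)
m=(w[...,2]>83)&(w[...,2]<112)&(np.hypot(w[...,0]-536,w[...,1]-41)<50)
P=np.ascontiguousarray(w[m][:,:2],dtype=np.float32);print(m.sum(),cv2.minEnclosingCircle(P),cv2.minAreaRect(P))
"
```

```text
pos [526.6 -38.7 212.5] rpy [-1.80e+02 -1.00e-02  8.29e+01] F [0.2 0.6 0.3] gap 93.8 q6 -0.02 t 42.5167
tool delta cm [-30.871  -1.398   1.247] turn -1.9
5228 ((536.1507568359375, 40.36259460449219), 29.915573120117188) ((536.174560546875, 40.31793975830078), (59.10840606689453, 59.03892135620117), 75.56330871582031)
```

View pics/w19.png

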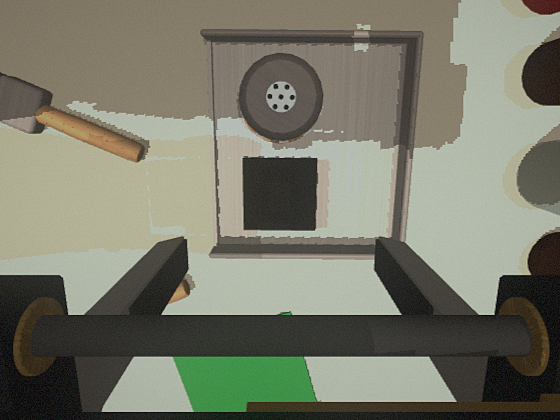

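The shaker stands at (536.2, 40.3), within 1 mm of the coaster centre. The canister is next.

{"name": "carry_out", "arguments": {"deltas": [[[-1, 0, 0], -1.9, 1], [[-2, -0.2, 0], 0, 1], [[-3, -0.25, 0], 0, 1], [[-3, -0.25, 0], 0, 1], [[-3, -0.25, 0], 0, 1], [[-3, -0.25, 0], 0, 1], [[-3, -0.25, 0], 0, 1], [[-3, -0.25, 0], 0, 1], [[-2, -0.2, 0], 0, 1], [[-1, -0.1, 0], 0, 1], [[0, 0, 0], 0, 1], [[0, 0, 0], 0, 1]]}}

```text
clock: 43.52
eef_pos: [485.4, -274.5, 212.5]
eef_rot: [-3.141, -0.0, 1.482]
wrist_force: [-0.4, 0.6, -0.0]
finger_gap: 94.0
```

```bash
python3 -c "
from m import *
w,p,z=snap('wrist','w20')
delta([474.6,-343.3,87],84.8)
m=(w[...,2]>120)&(w[...,2]<145)&(np.hypot(w[...,0]-474,w[...,1]+343)<60)
P=np.ascontiguousarray(w[m][:,:2],dtype=np.float32);print(m.sum(),cv2.minAreaRect(P), np.median(w[m][:,2]))
"
```

```text
pos [ 485.5 -274.2  212.6] rpy [-1.800e+02 -2.000e-02  8.494e+01] F [0.4 0.4 0. ] gap 94.1 q6 -0.49 t 43.5667
tool delta cm [-6.985 -0.472 12.555] turn 0.14
3001 ((475.84002685546875, -328.0854187011719), (24.297399520874023, 56.24527359008789), 85.78682708740234) 131.9821309085577
```

View pics/w20.png

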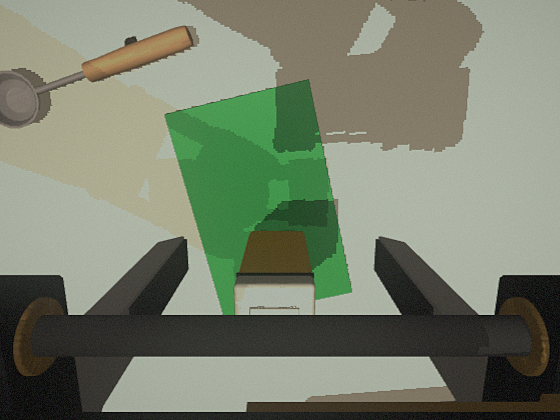

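{"name": "carry_out", "arguments": {"deltas": [[[-2, -0.1, 0], 0, 1], [[-3, -0.2, 0], 0, 1], [[-2, -0.13, 0], 0, 1], [[0, 0, 0], 0, 1], [[0, 0, 2], 0, 1], [[0, 0, 3], 0, 1], [[0, 0, 3], 0, 1], [[0, 0, 2.5], 0, 1], [[0, 0, 1.5], 0, 1], [[0, 0, 0.4], 0, 1], [[0, 0, 0], 0, 1], [[0, 0, 0], 0, 0.8], [[0, 0, 0], 0, 0.7], [[0, 0, 0], 0, 0.6], [[0, 0, 0], 0, 0.55], [[0, 0, 0], 0, 0.55], [[0, 0, 0], 0, 0.55], [[0, 0, 0], 0, 0.55]], "grip_force": 20}}

```text
clock: 45.07
eef_pos: [474.5, -344.9, 88.9]
eef_rot: [3.141, 0.0, 1.481]
wrist_force: [-0.1, 0.3, 2.1]
finger_gap: 56.1
```

{"name": "carry_out", "arguments": {"deltas": [[[0, 0, 0], 0, 0.5], [[0, 0, 0], 0, 0.5], [[0, 0, 0], 0, 0.5]], "grip_force": 25}}

```text
clock: 45.32
eef_pos: [474.5, -344.9, 88.9]
eef_rot: [3.141, 0.0, 1.482]
wrist_force: [0.2, 0.6, 4.8]
finger_gap: 55.9
```

```bash
python3 -c "
from m import *
w,p,z=snap('wrist','w21')
delta([474.6,-343.3,87],84.8)
m=(w[...,2]>122)&(w[...,2]<145)&(np.hypot(w[...,0]-474,w[...,1]+343)<60)
P=np.ascontiguousarray(w[m][:,:2],dtype=np.float32);print(m.sum(),cv2.minAreaRect(P), np.median(w[m][:,2]),P.min(0),P.max(0))
"
```

```text
pos [ 474.5 -344.9   88.9] rpy [1.7999e+02 1.0000e-02 8.4890e+01] F [-0.6  0.6  5.3] gap 56.3 q6 -0.6 t 45.3667
tool delta cm [ 0.164 -0.006  0.19 ] turn 0.09
21557 ((474.56646728515625, -344.53033447265625), (56.82102584838867, 80.74979400634766), 84.99836730957031) 132.13263869849416 [ 435.1402  -374.02112] [ 515.5447  -314.10852]
```

View pics/w21.png

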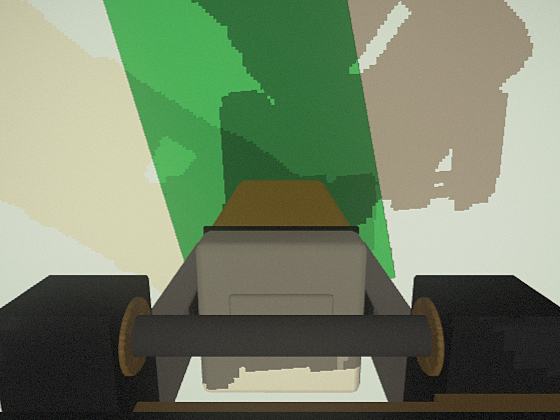

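```bash
python3 -c "
from m import *
for t,near,far in (('w21',237,390),('w2',237,401)):
    w,p,z=cloud(t+'.npz'); h=133 if t=='w21' else 150
    c=p[:,282].astype(int); print(t,list(zip(range(225,245),c[225:245].sum(1))),list(zip(range(380,408),c[380:408].sum(1))))
    print(rays(z,[(282,near),(282,far)],h), w[300,282], z['eye'])
"
```

```text
w21 [(225, np.int64(231)), (226, np.int64(77)), (227, np.int64(67)), (228, np.int64(109)), (229, np.int64(68)), (230, np.int64(148)), (231, np.int64(254)), (232, np.int64(250)), (233, np.int64(251)), (234, np.int64(236)), (235, np.int64(258)), (236, np.int64(251)), (237, np.int64(257)), (238, np.int64(258)), (239, np.int64(258)), (240, np.int64(268)), (241, np.int64(267)), (242, np.int64(277)), (243, np.int64(284)), (244, np.int64(314))] [(380, np.int64(588)), (381, np.int64(596)), (382, np.int64(590)), (383, np.int64(582)), (384, np.int64(582)), (385, np.int64(572)), (386, np.int64(587)), (387, np.int64(583)), (388, np.int64(586)), (389, np.int64(583)), (390, np.int64(555)), (391, np.int64(522)), (392, np.int64(539)), (393, np.int64(629)), (394, np.int64(639)), (395, np.int64(624)), (396, np.int64(631)), (397, np.int64(623)), (398, np.int64(611)), (399, np.int64(631)), (400, np.int64(643)), (401, np.int64(652)), (402, np.int64(121)), (403, np.int64(184)), (404, np.int64(184)), (405, np.int64(188)), (406, np.int64(179)), (407, np.int64(178))]
[[ 477.66167063 -314.21955646]
 [ 472.772
[... 618 characters left out ...]
(383, np.int64(579)), (384, np.int64(572)), (385, np.int64(570)), (386, np.int64(570)), (387, np.int64(572)), (388, np.int64(565)), (389, np.int64(572)), (390, np.int64(570)), (391, np.int64(586)), (392, np.int64(581)), (393, np.int64(574)), (394, np.int64(574)), (395, np.int64(568)), (396, np.int64(576)), (397, np.int64(573)), (398, np.int64(566)), (399, np.int64(545)), (400, np.int64(532)), (401, np.int64(579)), (402, np.int64(131)), (403, np.int64(184)), (404, np.int64(164)), (405, np.int64(187)), (406, np.int64(186)), (407, np.int64(180))]
[[ 471.96866765 -311.25161687]
 [ 466.69992456 -369.48172516]] [ 470.03785667 -332.59698262  149.06314201] [ 475.08169105 -276.13574621  259.92480714]
```

{"name": "carry_out", "arguments": {"deltas": [[[0, 0, -0.5], 0, 0.5], [[0, 0, -1], 0, 0.5], [[0, 0, -2], 0, 0.5], [[0, 0, -3], 0, 0.5], [[0, 0, -2], 0, 0.5], [[1, 0.1, -1], 1.2, 0.5], [[2, 0.1, 0], 1.2, 0.5], [[3, 0.1, 0], 0.1, 0.5], [[3, 0.1, 0], 0, 0.5], [[3, 0.1, 0], 0, 0.5], [[3, 0.1, 0], 0, 0.5], [[3, 0.1, 0], 0, 0.5], [[3, 0.1, 0], 0, 0.5], [[3, 0.1, 0], 0, 0.5], [[3, 0.1, 0], 0, 0.5], [[2, 0.1, 0], 0, 0.5], [[1, 0, 0], 0, 0.5], [[0, 0, 0], 0, 0.5], [[0, 0, 0], 0, 0.5]]}}

```text
clock: 46.95
eef_pos: [524.1, -49.1, 183.9]
eef_rot: [3.142, 0.0, 1.439]
wrist_force: [0.6, -0.5, -2.7]
finger_gap: 55.9
```

```bash
python3 -c "
from m import *
delta([524.9,-47,93],82.4)
"
```

```text
pos [524.1 -49.1 183.9] rpy [1.800e+02 2.000e-02 8.243e+01] F [ 0.6 -0.5 -2.7] gap 55.9 q6 -0.03 t 46.95
tool delta cm [0.219 0.052 9.087] turn 0.03
```

{"name": "carry_out", "arguments": {"deltas": [[[0.2, 0.05, 1], 0, 0.5], [[0, 0, 2], 0, 0.5], [[0, 0, 2], 0, 0.5], [[0, 0, 1.5], 0, 0.5], [[0, 0, 1], 0, 0.5], [[0, 0, 0.5], 0, 0.5], [[0, 0, 0], 0, 0.5], [[0, 0, 0], 0, 0.5], [[0, 0, 0], 0, 0.5]]}}

```text
clock: 47.7
eef_pos: [525.4, -47.1, 104.5]
eef_rot: [3.14, 0.0, 1.438]
wrist_force: [-0.1, 0.1, -3.2]
finger_gap: 56.1
```

```bash
python3 -c "
from m import *
delta([524.9,-47,93],82.4)
snap('wrist','w22');snap('side','d22')
delta([524.9,-47,93],82.4)
im=cv2.imread('pics/d22.png')[130:270,190:350]; cv2.imwrite('pics/d22c.png',cv2.resize(im,None,fx=4,fy=4,interpolation=2))"
```

```text
pos [525.4 -47.1 104.5] rpy [179.92   0.    82.38] F [-0.1  0.1 -3.2] gap 56.1 q6 -0.03 t 47.7
tool delta cm [ 0.002 -0.052  1.149] turn -0.02
pos [525.3 -47.  104.5] rpy [179.92   0.    82.39] F [-0.6 -0.4 -3.1] gap 55.9 q6 -0.03 t 47.8
tool delta cm [-0.009 -0.042  1.145] turn -0.01
```

View pics/d22c.png

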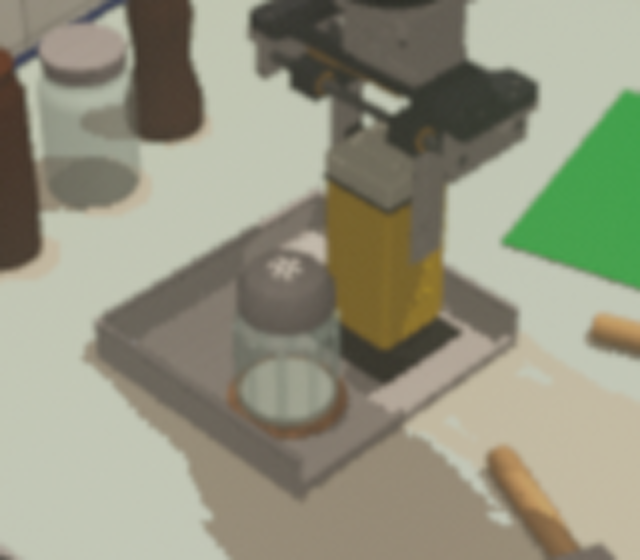

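View pics/w22.png

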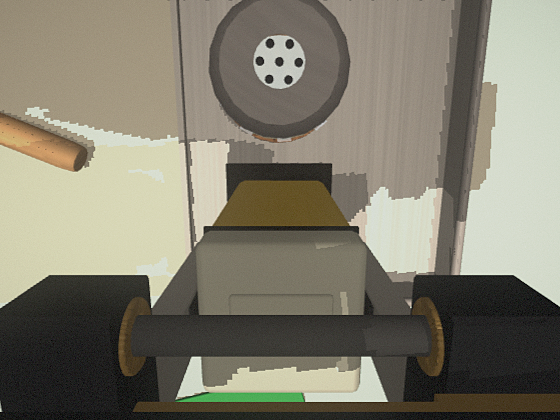

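```bash
python3 -c "
from m import *
w,p,z=cloud('w22.npz')
a=rays(z,[(238,182),(323,182)],18.6);b=rays(z,[(228,165),(331,165)],7)
r=np.radians(-7.6);X=np.array([np.cos(r),np.sin(r)]);Y=np.array([-X[1],X[0]])
o=np.array([525.,-45.8])
for n,q in (('can',a),('coaster',b)): print(n,(q-o)@X,(q-o)@Y)
print(z['p'][175:190,282].astype(int).sum(1),z['p'][158:172,282].astype(int).sum(1))
im=cv2.imread('pics/w22.png')[150:250,210:350]; cv2.imwrite('pics/w22c.png',cv2.resize(im,None,fx=5,fy=5,interpolation=2))
"
```

```text
can [-27.0289359   28.18727528] [25.09658157 25.0685611 ]
coaster [-34.76189967  34.61632444] [34.72820884 34.69982128]
[128 133 105 127 108 147 245 224 215 224 225 208 225 219 228] [432 433 440 445 446 233  71 106  98 114 125 143 122 115]
```

View pics/w22c.png

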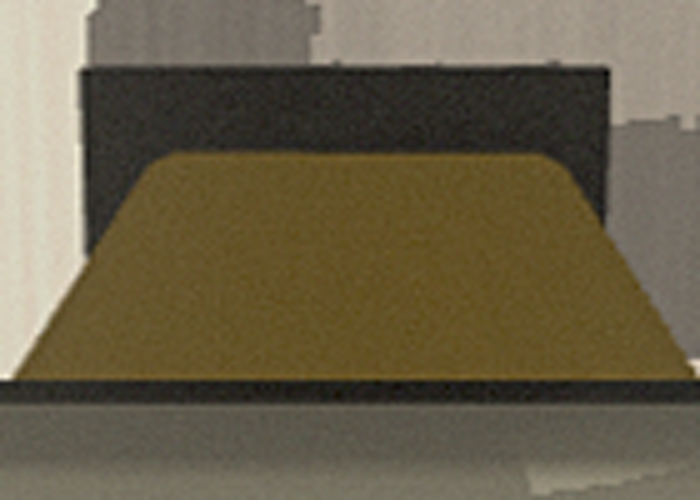

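{"name": "carry_out", "arguments": {"deltas": [[[0, -0.03, 0.4], 0, 0.5], [[0, 0, 0.3], 0, 0.5], [[0, 0, 0.2], 0, 0.5], [[0, 0, 0.1], 0, 0.5], [[0, 0, 0], 0, 0.5], [[0, 0, 0], 0, 0.5]]}}

```text
clock: 48.3
eef_pos: [524.6, -46.8, 93.6]
eef_rot: [-3.142, -0.0, 1.438]
wrist_force: [-0.6, 0.9, -2.6]
finger_gap: 56.2
```

{"name": "carry_out", "arguments": {"deltas": [[[0, 0, 0.05], 0, 0.5], [[0, 0, 0], 0, 0.5]]}}

```text
clock: 48.47
eef_pos: [524.7, -46.8, 93.2]
eef_rot: [3.142, 0.0, 1.438]
wrist_force: [-0.8, -0.3, -3.1]
finger_gap: 56.0
```

{"name": "carry_out", "arguments": {"deltas": [[[0, 0, 0.05], 0, 0.5], [[0, 0, 0], 0, 0.5]]}}

```text
clock: 48.63
eef_pos: [524.8, -46.8, 92.9]
eef_rot: [3.141, 0.0, 1.438]
wrist_force: [-0.9, 0.7, 0.3]
finger_gap: 55.8
```

{"name": "carry_out", "arguments": {"deltas": [[[0, 0, 0.04], 0, 0.5], [[0, 0, 0], 0, 0.5]]}}

```text
clock: 48.8
eef_pos: [524.8, -46.8, 92.9]
eef_rot: [3.141, 0.0, 1.438]
wrist_force: [-3.6, -0.1, 5.7]
finger_gap: 56.2
```

{"name": "carry_out", "arguments": {"deltas": [[[0, 0, 0], 0, 0.62], [[0, 0, 0], 0, 0.7], [[0, 0, 0], 0, 0.85], [[0, 0, 0], 0, 1], [[0, 0, 0], 0, 1], [[0, 0, -2], 0, 1], [[0, 0, -3.5], 0, 1], [[0, 0, -3.5], 0, 1], [[0, 0, -3.5], 0, 1], [[0, 0, -3.5], 0, 1], [[-1, 0, -2], 0, 1], [[-3, 0, 0], 0, 1], [[-3, 0, 0], 0, 1], [[-2, 0, 0], 0, 1], [[0, 0, 0], 0, 1], [[0, 0, 0], 0, 1], [[0, 0, 0], 0, 1]]}}

```text
clock: 50.22
eef_pos: [512.8, -135.5, 272.2]
eef_rot: [-3.141, -0.0, 1.438]
wrist_force: [-0.3, -0.3, -0.1]
finger_gap: 94.0
```

```bash
python3 -c "
from m import *
w,p,z=snap('wrist','w23');snap('scene','s23');snap('side','d23')
delta([474.6,-343.3,200],84.8)
m=(w[...,2]>83)&(w[...,2]<112)&(np.hypot(w[...,0]-536,w[...,1]-41)<40)
P=np.ascontiguousarray(w[m][:,:2],dtype=np.float32);print(m.sum(),cv2.minEnclosingCircle(P))
m=(w[...,2]>128)&(w[...,2]<145)&(np.hypot(w[...,0]-525,w[...,1]+46)<60)
P=np.ascontiguousarray(w[m][:,:2],dtype=np.float32);print(m.sum(),cv2.minAreaRect(P))
"
```

```text
pos [ 512.9 -135.2  272.3] rpy [-180.     -0.     82.45] F [ 0.2  0.4 -0.4] gap 93.8 q6 -0.2 t 50.3667
tool delta cm [-21.135  -1.061   7.224] turn -2.35
862 ((534.3551025390625, 23.776134490966797), 24.68511199951172)
5806 ((524.620361328125, -46.574649810791016), (54.90034484863281, 56.263816833496094), 82.40828704833984)
```

View pics/w23.png

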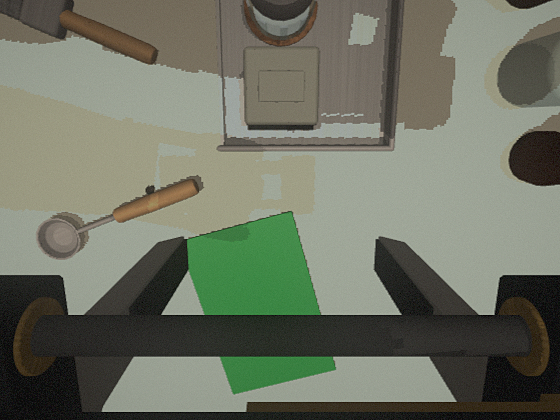

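View pics/s23.png

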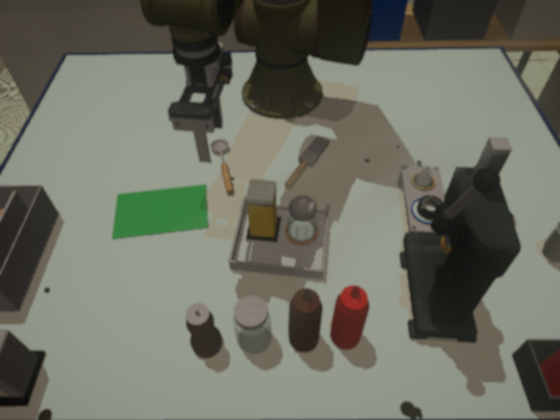

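View pics/d23.png

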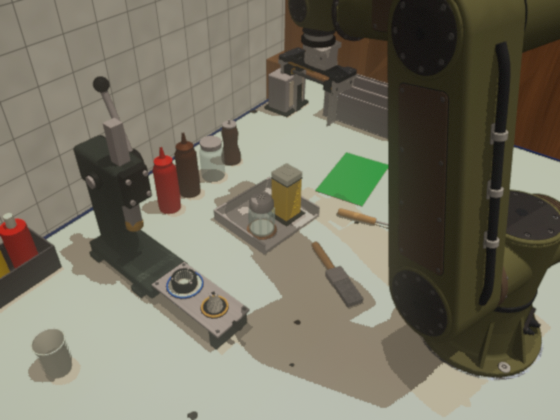

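Canister lid at (524.6, -46.6), yaw -7.6°; the coaster is at (525.0, -45.8) with the same yaw. The shaker and both burr parts are in place, and the robot is touching nothing.

```bash
python3 -c "
from cell import workorder,manip
print(workorder.sign_off(), manip.read_state()['clock'])"
```

```text
the job is handed in; nothing more can be done
the job is handed in; nothing more can be done
```

The job is done and handed in at about 50 s of the 144 s allowed. I moved the canister and shaker to the green mat. Then I put the cone wide end down in the brass cup and laid the ring flat in the blue cup. Only after that did I set the shaker back on the round coaster and the canister back on the square one.

What the last checks showed:
- **Shaker:** it stands upright, about 0.7 mm from the round coaster's centre.
- **Canister:** it stands upright, about 0.9 mm from the square coaster's centre and turned to match it (-7.6° both).
- **Cone and ring:** the pictures show both resting inside their cups. I did not measure how well they are centred there.
- **Robot:** gripper open and clear of everything. The highest wrist force I read, at the ends of the moves, was about 16 N, against the 120 N limit.

One check disagreed. Just before I let go of the canister, the picture of its foot edge put it about 1.7 mm too far to one side, and an estimate from its lid put it about 1.7 mm to the other. I placed it between the two, and the view from above afterwards gave the figure listed here.

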